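# Kit the parts of one marking gauge

## Task

Kit one marking gauge: lay the bored stock, the stem with the brass end, the brass thumbscrew (stud up) and the brass wear bar each in the recess of the kit tray that shows its black outline. The stock has jammed under the keepers at the foot of the drill jig's chute, so nudge it back up the chute until it is clear of them and lift it out there. Leave the unbored block and the plain bar where they lie.

Things in the scene. Friction and masses are not known exactly. Their poses are not given: they have to be found in the camera images.
- stock_center (a point): Centre of the bored stock: beech block 40 (x) by 60 (y) by 26 mm (z), 20 mm hole along z. Starts jammed at the foot of the jig's 12 degree chute, +x straight up it. Keepers (tops 42 mm over the chute floor) cover the outer 10 mm of both y sides from x -16 to +16; the slot between is open, so is the lower end between 10 mm high stops 34 mm apart. It takes 10 N; free after 40 mm, it stays; guides there 8 mm high.
- stem_center (a point): Centre (half-way up) of the stem: a dark wooden bar 130 mm long (x), 18 mm wide (y), 18 mm high, 45 g, lying on the bench, with a 12 mm long brass end at its +x end and a steel marking pin standing 6 mm out of its top face 48 mm from the centre towards that end.
- screw_center (a point): Centre (half-way up) of the brass thumbscrew, standing on its head with the stud up (z): knurled head 32 mm in diameter and 16 mm high, on it a 10 mm stud, 34 mm high in all, 110 g.
- wear_center (a point): Centre (half-way up) of the brass wear bar: 50 mm long (x), 24 mm wide (y), 8 mm high, 80 g, two black screw holes in its top; it lies flat on the bench.
- blank_center (a point): Centre (half-way up) of the unbored block, a look-alike of the stock that stays: pale beech, 40 (x) by 60 (y) by 26 mm high, no hole, lying on the bench.
- bar_center (a point): Centre (half-way up) of the plain bar, a look-alike of the stem that stays: dark wood, 130 mm (x) by 18 by 18 mm, no brass end, no pin, lying on the bench.
- pocket_stock: Insert (66 x 152 mm, 6 mm thick) of the kit tray, one of four in a row, order shuffled. Origin: centre of its recess floor, 4 mm above the bench (recess 6 mm deep); x along the row, y along the insert. Tray rim 14 mm above the bench. For the stock: recess 56 mm (x) by 76 mm (y), black rectangle with a pale disc in its middle; the stock's 60 mm lies along y.
- pocket_stem: Insert (66 x 152 mm, 6 mm thick) of the kit tray, one of four in a row, order shuffled. Origin: centre of its recess floor, 4 mm above the bench (recess 6 mm deep); x along the row, y along the insert. Tray rim 14 mm above the bench. For the stem: recess 34 mm (x) by 146 mm (y), long black bar; the stem lies along y, either way round.
- pocket_screw: Insert (66 x 152 mm, 6 mm thick) of the kit tray, one of four in a row, order shuffled. Origin: centre of its recess floor, 4 mm above the bench (recess 6 mm deep); x along the row, y along the insert. Tray rim 14 mm above the bench. For the thumbscrew: round recess 47 mm in diameter, black disc with a small pale dot.
- pocket_wear: Insert (66 x 152 mm, 6 mm thick) of the kit tray, one of four in a row, order shuffled. Origin: centre of its recess floor, 4 mm above the bench (recess 6 mm deep); x along the row, y along the insert. Tray rim 14 mm above the bench. For the wear bar: recess 40 mm (x) by 66 mm (y), black rectangle with two pale dots; the wear bar's 50 mm lies along y.
Mind the look-alikes: they are no part of the job. Leave any orange or red look-alike of the part that bears stock_center alone.

How it is judged:
At the end, for the whole second after the job is handed in: Stock, stem, thumbscrew (stud up within 0.2 rad) and wear bar each rest in their own recess: centre within 12 mm of the recess centre and within 3 mm of its resting height; all released and still; unbored block and plain bar within 30 mm of where they lay (horizontal distance between stock_center and pocket_stock below 0.012 m and z of stock_center in the frame of pocket_stock between 0.01 and 0.016 m and horizontal distance between stem_center and pocket_stem below 0.012 m and z of stem_center in the frame of pocket_stem between 0.006 and 0.012 m and horizontal distance between screw_center and pocket_screw below 0.012 m and z of screw_center in the frame of pocket_screw between 0.014 and 0.02 m and horizontal distance between wear_center and pocket_wear below 0.012 m and z of wear_center in the frame of pocket_wear between 0.001 and 0.007 m and angle between screw_center's own z axis and vertical below 0.2 rad and distance of each of blank_center, bar_center from where it was at the start of the episode below 0.03 m and linear speed of each of stock, stem, screw, wear below 0.02 m/s); the robot touches nothing.
It fails at once if the unbored block or the plain bar is moved from its place (over 30 mm) (distance of any of blank_center, bar_center from where it was at the start of the episode above 0.03 m).
It also fails if it takes over 128 s, if anything falls off the work surface, if the arm or the gripper's body presses on something with over 40 N, if the wrist force passes 120 N, or if a joint passes its speed limit or range.

## Robot

A 6-joint arm with a two-finger parallel gripper is mounted at the origin on the work surface. World frame = base frame: x ahead of the robot, y to its left, z up, the work surface at z = 0. Lengths are in m, angles in rad, forces in N, time in s.
With the tool pointing down it reaches from about 0.35 to 0.925 m from the base axis. Payload 6.4 kg.
Tool frame: the origin (TCP) lies between the finger pads; the fingertips stand 25 mm ahead of it and the grasp point (between the pads) lies 6 mm ahead of it; y points along the fingers, z is the direction in which the jaws open and shut, and the axes are right-handed (so a half turn about y gives the same grasp; the last joint's range is limited). The gripper opens to 94 mm and grips with 3 to 60 N. Pads are 16 mm wide; open, the fingers measure 119 mm over their backs; the gripper's body (75 mm by 177 mm) begins 78 mm behind the grasp point.
Start: joints at [-1.39, 0.245, 1.558, -0, 1.339, -0.174], TCP at [0.226, -0.61, 0.23] pointing down, gripper open.
Joint ranges: [-3.13, 3.13], [-1.02, 2.26], [0.13, 2.54], [-0.95, 4.09], [0.21, 2.88], [-2.74, 2.74]. Speed limits (rad/s): [2.57, 2.57, 3.14, 3.14, 3.14, 3.14].

## Interface

Orientations are given as [roll, pitch, yaw] about the fixed x, y, z axes, in that order (R = Rz(yaw) Ry(pitch) Rx(roll)).
In Python, from rig import sense, capture, camera_params, sign_off gives the robot as it stands.
- The arm moves only by the tool jog_arm, never from a script. Its argument "motion" is a list of rows, each an object with "hand": the gripper command: -1 is fully open, 1 is shut, values between are in proportion; "delta_pos": the shift along the world's x, y, z in units of 60 mm (1.0 is 60 mm), a list of three; "roll": the turn about the world's z in units of 6 degrees (1.0 is 6 degrees). In form: [{"hand": hand, "delta_pos": [tx, ty, tz], "roll": roll}, ...]. A call has 1 to 10 rows; each row is the pose to reach, as a shift and turn from the pose commanded when the call began; what a row does not reach only later rows make up. A row lasts 1/8 s, in which the tool goes at most 62.5 mm and 10.7 degrees, less where a joint would pass 70% of its speed; a pose out of reach is approached as far as the arm can. A call with a gripper value outside its range is refused whole. The fingers move at their own pace and stop on an object; the grip force is fixed at half the most. Time passes only in rows, so rows that repeat a pose let the fingers close. It gives the time, the measured TCP pose, the force and the opening at its end, in the units of the state.
- sense(): the state, without advancing time (a new reading comes with each control period).
- capture(name): name is "scene" or "top" or "wrist"; returns the picture (400x640x3 uint8, red, green, blue); there is no depth.
- camera_params(name): a dict with "K" (3x3 intrinsics, pixels), "camera_from_world" (4x4, takes a point from world to camera coordinates); the wrist camera has in their place "hand_eye" (4x4, takes a point from camera to tool coordinates, whose origin is the TCP and whose axes are the tool frame's). Camera axes: x right, y down, z forward; pixel columns grow to the right and rows downward; lengths in m; the calibration is good to about 2 mm. A picture is of the moment at which its call begins: read the wrist's pose just before it. camera_params takes no time and is no camera call.
- sign_off(): hands the job in, once; it reports no verdict.
The state is a dict: "time_s": time; "qpos": joint angles; "joint_velocities": joint speeds; "joint_efforts": joint torques, N m; "ee_pos": TCP position; "ee_rot": TCP orientation; "ft_force": force on the tool from outside, world axes, zero at the start; "torque": the same for the moment, N m; "finger_gap": finger opening in m.
Only numpy, scipy, OpenCV 4.12 (cv2) and the standard library are available. Lean on these libraries where they do the work, as an engineer would, in place of code of your own. Each camera call takes 0.05 s, during which the arm holds its last target.

## Working session

There is one attempt and no reset: what is moved stays moved. The work goes in short steps, Python scripts to look and compute and a tool call to move; the robot and the scene stay as the last step left them, time stands still between calls to the robot, and variables do not carry over. Pictures are saved under pics/ and viewed, and the job is handed in when it is done.

Besides the shell and the picture viewer there is one more tool, called as name([rows], argument=value, ...), one row to a line, values as JSON. jog_arm: Moves the arm, as the interface text tells. Its arguments: {"type":"object","properties":{"motion":{"type":"array","items":{"type":"object","properties":{"hand":{"type":"number"},"delta_pos":{"type":"array","items":{"type":"number"}},"roll":{"type":"number"}}}}},"required":["motion"]}

```bash
ls; mkdir -p pics; python3 - <<'E'
from rig import sense,capture,camera_params
import cv2,numpy as np
s=sense();print(s)
for n in ["scene","top","wrist"]:
    im=capture(n);cv2.imwrite(f"pics/{n}0.png",im[:,:,::-1])
    p=camera_params(n);print(n,{k:np.round(v,4).tolist() for k,v in p.items()})
E
```

```text
pics
{'time_s': 0.0, 'qpos': array([-1.39009163e+00,  2.45761284e-01,  1.55897779e+00,  1.99562639e-05,
        1.33872397e+00, -1.74121153e-01]), 'joint_velocities': array([-1.27751929e-03,  2.64237632e-04, -9.04103607e-04, -2.18942798e-04,
       -9.76545395e-05,  5.64301349e-04]), 'joint_efforts': array([-4.38564803e-05, -4.15835810e+01, -3.14602089e+01,  6.85320399e-02,
        3.32064391e-02, -1.48614267e-04]), 'ee_pos': array([ 0.22572538, -0.60896549,  0.22939857]), 'ee_rot': array([-1.57263507e+00,  3.43150579e-04, -2.78677172e+00]), 'ft_force': array([0.30732975, 0.647476  , 0.16410373]), 'torque': array([-0.05253284,  0.00433779,  0.00457276]), 'finger_gap': 0.09391081158941772}
scene {'K': [[437.7612, 0.0, 324.3934], [0.0, 437.7612, 197.9338], [0.0, 0.0, 1.0]], 'camera_from_world': [[0.6038, 0.7971, 0.0047, -0.2459], [0.5588, -0.4191, -0.7156, -0.2444], [-0.5685, 0.4347, -0.6984, 1.4493], [0.0, 0.0, 0.0, 1.0]]}
top {'K': [[518.72, 0.0, 312.4316], [0.0, 518.72, 195.6432], [0.0, 0.0, 1.0]], 'camera_from_world': [[0.0126, -0.9999, 0.0026, -0.083], [-0.9971, -0.0128, -0.0752, 0.487], [0.0752, -0.0016, -0.9972, 1.4252], [0.0, 0.0, 0.0, 1.0]]}
wrist {'K': [[293.9345, 0.0, 318.0336], [0.0, 293.9345, 200.7133], [0.0, 0.0, 1.0]], 'hand_eye': [[-0.0006, 0.965, 0.2622, -0.0766], [0.0011, -0.2622, 0.965, -0.154], [1.0, 0.0009, -0.0009, 0.0014], [0.0, 0.0, 0.0, 1.0]]}
```

View pics/scene0.png

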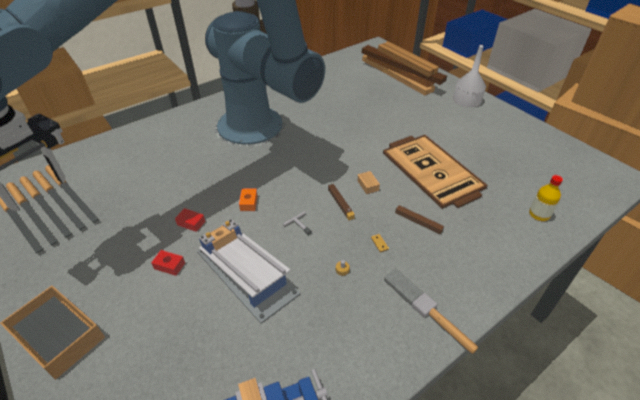

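View pics/top0.png

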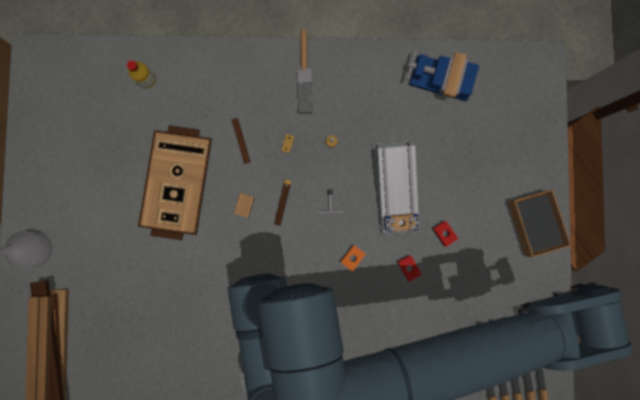

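View pics/wrist0.png

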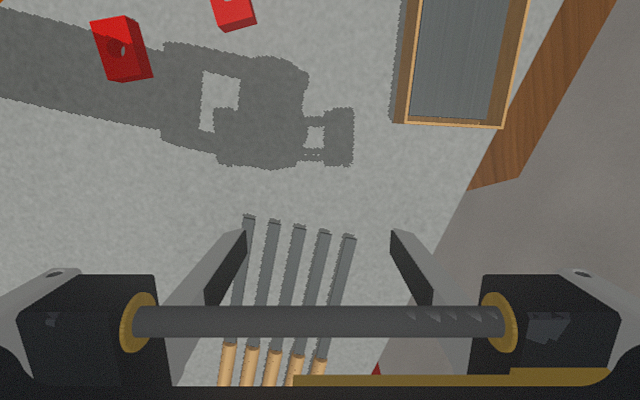

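The top view (up is +x, left is +y) shows these things:
- Jig: (398,190), with the beech stock at its lower end at (402,223).
- Stem: brass end at (287,183).
- Plain bar: (241,141).
- Blank: (244,206).
- Wear bar: (288,143).
- Screw: (331,141).
- Tray: (176,182).

The stock's look-alikes are orange at (352,258), red at (409,268) and (445,233), and the blank at (244,206). I choose the beech bored block in the chute.

```bash
cat > h.py <<'E'
from rig import sense,capture,camera_params
import cv2,numpy as np
from scipy.spatial.transform import Rotation as R
def cam(n,s=None):
    p=camera_params(n)
    K=np.array(p["K"])
    if n=="wrist":
        T=np.eye(4);T[:3,:3]=R.from_euler('xyz',s["ee_rot"]).as_matrix();T[:3,3]=s["ee_pos"]
        W=T@np.array(p["hand_eye"])
    else: W=np.linalg.inv(np.array(p["camera_from_world"]))
    return K,W
def ray(n,px,z,s=None):
    K,W=cam(n,s); px=np.atleast_2d(px).astype(float)
    d=np.c_[px,np.ones(len(px))]@np.linalg.inv(K).T@W[:3,:3].T
    o=W[:3,3]; return o+d*((z-o[2])/d[:,2])[:,None]
def proj(n,P,s=None):
    K,W=cam(n,s);P=np.atleast_2d(P);q=(P-W[:3,3])@W[:3,:3]@K.T
    return q[:,:2]/q[:,2:]
E
python3 - <<'E'
from h import *
im=cv2.imread("pics/top0.png")
def big(im,x0,y0,x1,y1,f,n): cv2.imwrite(n,cv2.resize(im[y0:y1,x0:x1],None,fx=f,fy=f,interpolation=cv2.INTER_CUBIC))
big(im,130,110,350,250,3.6,"pics/c1.png"); big(im,320,130,470,285,3.8,"pics/c2.png")
im=cv2.imread("pics/scene0.png");big(im,140,170,310,330,3.7,"pics/c3.png")
for n,px,z in [("stock",(402,223),.04),("stem",(283,202),.009),("bar",(241,141),.018),("blank",(244,206),.026),("wear",(288,143),.008),("screw",(331,141),.03),("tray",(176,182),.01),("jigtop",(396,145),.05),("stockfoot",(401,232),0.02)]: print(n,ray("top",px,z).round(3))
E
```

```text
stock [[ 0.415 -0.322  0.04 ]]
stem [[0.47  0.005 0.009]]
bar [[0.639 0.125 0.018]]
blank [[0.456 0.112 0.026]]
wear [[ 0.637 -0.006  0.008]]
screw [[ 0.64  -0.127  0.03 ]]
tray [[0.522 0.306 0.01 ]]
jigtop [[ 0.628 -0.304  0.05 ]]
stockfoot [[ 0.39  -0.323  0.02 ]]
```

View pics/c1.png

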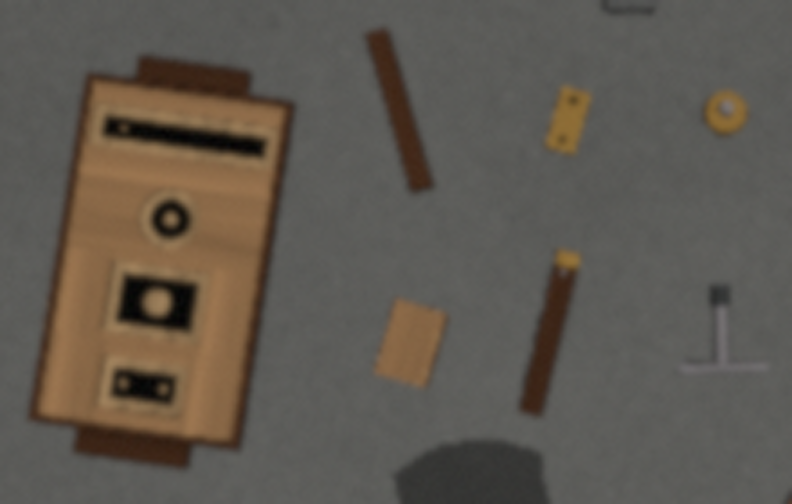

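View pics/c2.png

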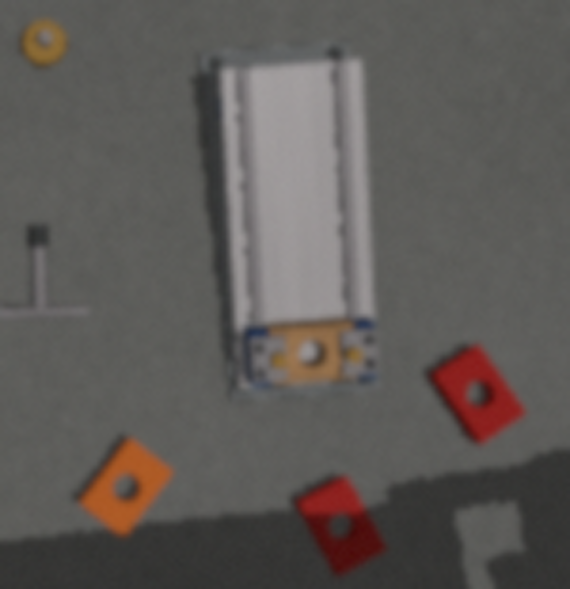

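View pics/c3.png

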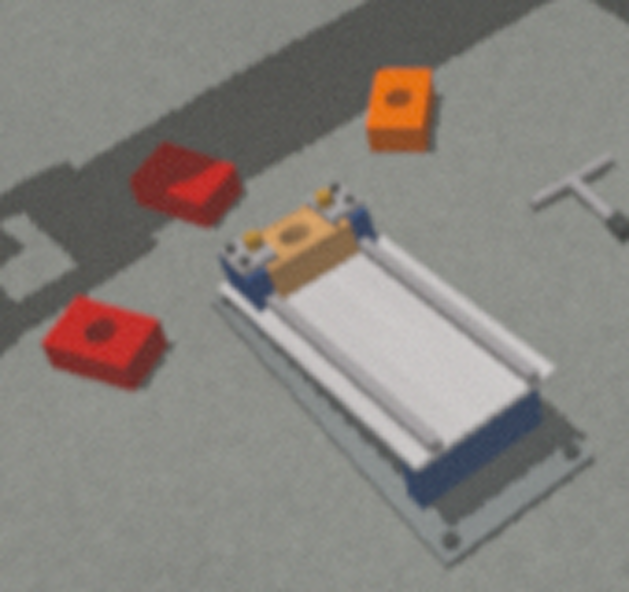

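Pockets by outline, in c1:
- Stem: (185,137)
- Screw: (170,218)
- Stock: (157,302)
- Wear: (144,386)

The stock in c2 is the beech block with a hole between the keepers at (310,350). I'll go and look at it from the wrist camera.

jog_arm([
  {"hand": -1, "delta_pos": [3.2, 4.8, 0.7], "roll": -2.5},
  {"hand": -1, "delta_pos": [3.2, 4.8, 0.7], "roll": -2.5},
  {"hand": -1, "delta_pos": [3.2, 4.8, 0.7], "roll": -2.5},
  {"hand": -1, "delta_pos": [3.2, 4.8, 0.7], "roll": -2.5},
  {"hand": -1, "delta_pos": [3.2, 4.8, 0.7], "roll": -2.5},
  {"hand": -1, "delta_pos": [3.2, 4.8, 0.7], "roll": -2.5},
  {"hand": -1, "delta_pos": [3.2, 4.8, 0.7], "roll": -2.5},
  {"hand": -1, "delta_pos": [3.2, 4.8, 0.7], "roll": -2.5},
  {"hand": -1, "delta_pos": [3.2, 4.8, 0.7], "roll": -2.5},
])

```text
time_s: 1.27
ee_pos: [0.4171, -0.3225, 0.272]
ee_rot: [-1.571, -0.001, -3.05]
ft_force: [-1.3, 0.4, 0.0]
finger_gap: 0.0943
```

```bash
cat > look.py <<'E'
import sys
from h import *
import json
def look(name):
    s=sense(); im=capture("wrist")[:,:,::-1].copy()
    cv2.imwrite(f"pics/{name}.png",im); json.dump({k:np.array(s[k]).tolist() for k in s},open(f"pics/{name}.json","w"))
    print(s["time_s"],s["ee_pos"].round(4),np.degrees(s["ee_rot"]).round(1),s["finger_gap"],s["ft_force"].round(1))
    return s,im
def load(name): return json.load(open(f"pics/{name}.json")),cv2.imread(f"pics/{name}.png")
if __name__=="__main__": look(sys.argv[1])
E
python3 look.py w1
```

```text
1.275 [ 0.4171 -0.3225  0.272 ] [ -90.    -0.  -174.8] 0.09428117733525966 [-1.3  0.4  0. ]
```

View pics/w1.png

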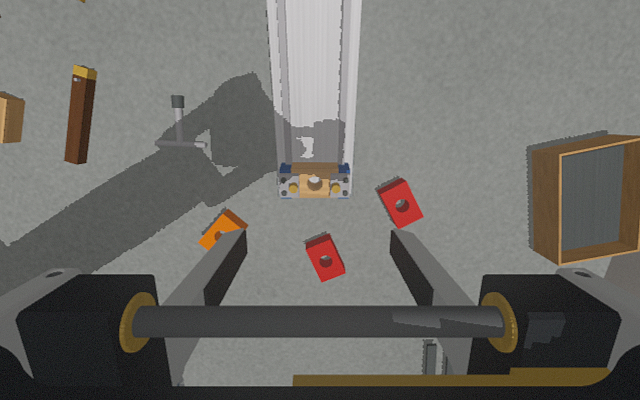

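```bash
python3 - <<'E'
from look import *
s,im=load("w1")
cv2.imwrite("pics/c4.png",cv2.resize(im[140:220,260:370],None,fx=7,fy=7,interpolation=cv2.INTER_CUBIC))
im=cv2.imread("pics/scene0.png");cv2.imwrite("pics/c5.png",cv2.resize(im[210:270,190:290],None,fx=8,fy=8,interpolation=cv2.INTER_CUBIC))
im=cv2.imread("pics/top0.png");cv2.imwrite("pics/c6.png",cv2.resize(im[195:240,370:430],None,fx=10,fy=10,interpolation=cv2.INTER_CUBIC))
E
```

```text
(no output)
```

View pics/c4.png

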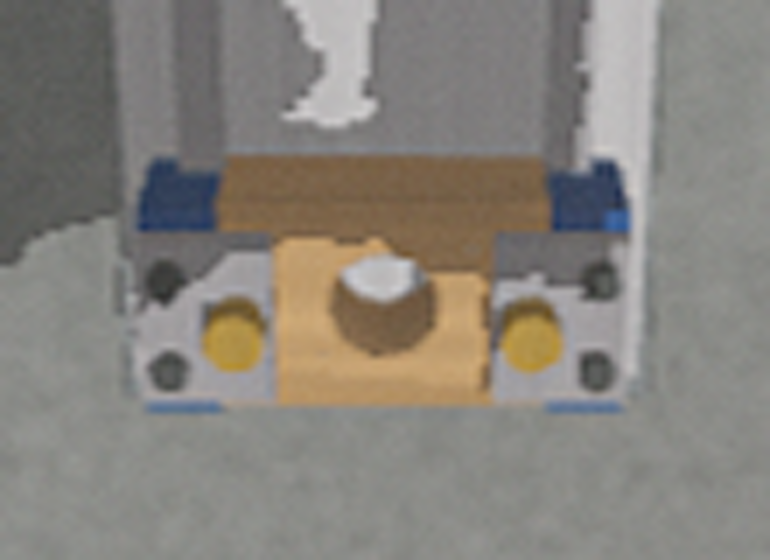

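View pics/c5.png

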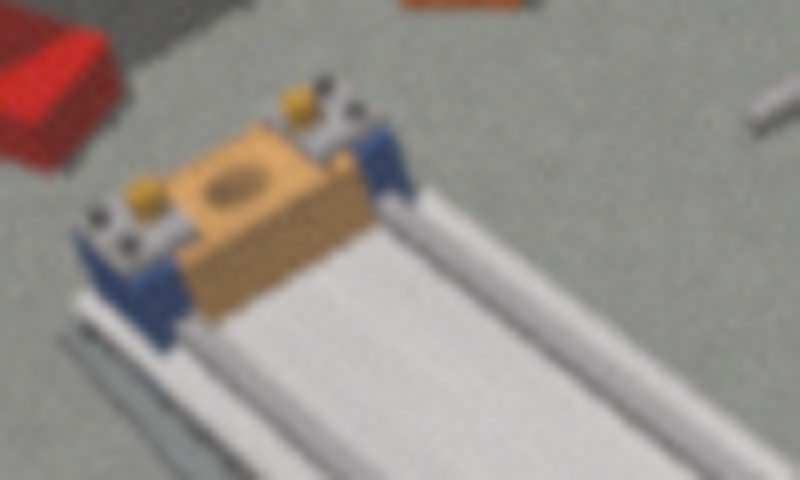

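View pics/c6.png

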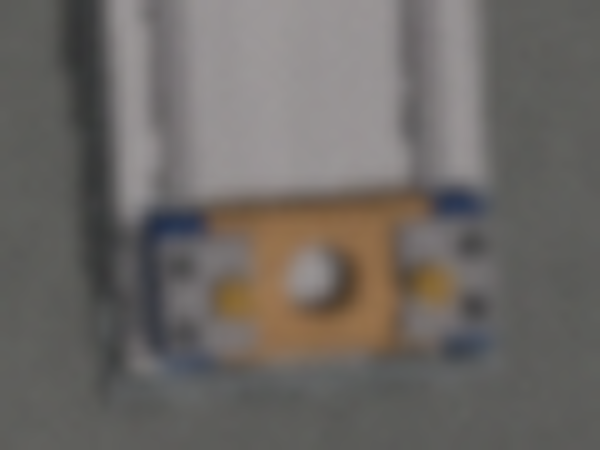

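```bash
python3 - <<'E'
from look import *
s,_=load("w1")
def tri(obs):
    A=np.zeros((3,3));b=np.zeros(3)
    for n,px in obs:
        K,W=cam(n,s);d=W[:3,:3]@np.linalg.inv(K)@np.r_[px,1.];d/=np.linalg.norm(d)
        M=np.eye(3)-np.outer(d,d);A+=M;b+=M@W[:3,3]
    P=np.linalg.solve(A,b);print(P.round(4),[ (proj(n,P,s)[0]-px).round(1).tolist() for n,px in obs]);return P
c=lambda x,y,f,x0,y0:np.array([(x+.5)/f-.5+x0,(y+.5)/f-.5+y0])
w=lambda x,y:("wrist",c(x,y,7,260,140)); sc=lambda x,y:("scene",c(x,y,8,190,210)); t=lambda x,y:("top",c(x,y,10,370,195))
print("hole");tri([w(384,305),sc(238,187),t(320,276)]);tri([w(384,305),sc(238,187)])
print("brassL");tri([w(234,335),sc(300,105),t(235,300)])
print("brassR");tri([w(531,335),sc(148,198),t(433,285)])
print("front bottom edge of block: corners");tri([w(220,157),sc(375,225)]); tri([w(552,157),sc(215,320)])
print("upper front top corner");tri([w(218,195),sc(352,155)])
E
```

```text
hole
[ 0.4162 -0.3188  0.0545] [[0.1, -0.2], [0.1, -0.0], [0.1, 0.1]]
[ 0.4158 -0.3188  0.0539] [[0.1, 0.0], [0.1, -0.0]]
brassL
[ 0.4101 -0.293   0.0678] [[0.4, 0.6], [0.0, 0.0], [-0.2, -0.2]]
brassR
[ 0.4149 -0.3458  0.0666] [[0.4, 0.5], [-0.2, 0.1], [-0.4, -0.3]]
front bottom edge of block: corners
[ 0.4371 -0.2864  0.0344] [[0.9, 0.4], [0.5, -0.1]]
[ 0.4449 -0.346   0.0404] [[-1.2, -0.7], [-0.8, 0.1]]
upper front top corner
[ 0.4349 -0.2886  0.0653] [[0.7, 0.3], [0.4, -0.1]]
```

The hole centre triangulates to (0.416,-0.319,0.0545) from three views, agreeing within 0.2 px. The chute heading is about 5.2°, which matches the tool's yaw. I'll close the fingers, drop in below the stock's lower face and push up the slope.

jog_arm([
  {"hand": 1, "delta_pos": [-0.87, -0.02, -1.0], "roll": 0},
  {"hand": 1, "delta_pos": [-0.87, -0.02, -1.5], "roll": 0},
  {"hand": 1, "delta_pos": [-0.87, -0.02, -2.2], "roll": 0},
  {"hand": 1, "delta_pos": [-0.87, -0.02, -2.8], "roll": 0},
  {"hand": 1, "delta_pos": [-0.87, -0.02, -3.2], "roll": 0},
  {"hand": 1, "delta_pos": [-0.87, -0.02, -3.48], "roll": 0},
  {"hand": 1, "delta_pos": [-0.87, -0.02, -3.48], "roll": 0},
  {"hand": 1, "delta_pos": [-0.87, -0.02, -3.48], "roll": 0},
])

```text
time_s: 2.33
ee_pos: [0.366, -0.3236, 0.0646]
ee_rot: [-1.569, 0.001, -3.049]
ft_force: [0.7, 0.6, -0.4]
finger_gap: 0.0176
```

```bash
python3 look.py w2; python3 -c "
from h import *
im=capture('scene')[:,:,::-1];cv2.imwrite('pics/s2.png',cv2.resize(im[170:330,140:310],None,fx=3.6,fy=3.6,interpolation=cv2.INTER_CUBIC))"
```

```text
2.325 [ 0.366  -0.3236  0.0646] [-8.990e+01  1.000e-01 -1.747e+02] 0.017633031718338767 [ 0.7  0.6 -0.4]
```

View pics/w2.png

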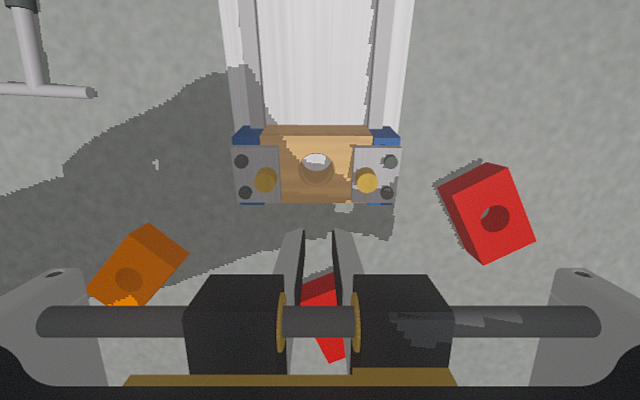

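View pics/s2.png

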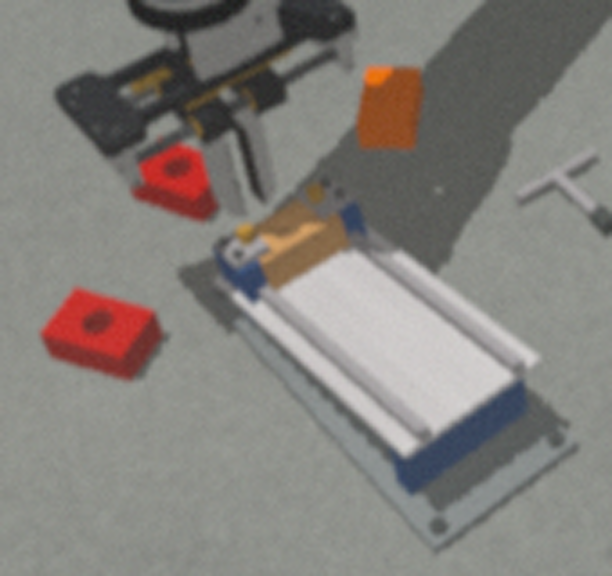

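Fingers are behind the stock in line with it (wrist view, fingers at (317,250), hole at (317,165)). Now push.

jog_arm([
  {"hand": 1, "delta_pos": [0.1, 0.01, 0], "roll": 0},
  {"hand": 1, "delta_pos": [0.2, 0.02, 0], "roll": 0},
  {"hand": 1, "delta_pos": [0.3, 0.03, 0], "roll": 0},
  {"hand": 1, "delta_pos": [0.38, 0.035, 0.0], "roll": 0},
  {"hand": 1, "delta_pos": [0.45, 0.04, 0.01], "roll": 0},
  {"hand": 1, "delta_pos": [0.52, 0.05, 0.03], "roll": 0},
  {"hand": 1, "delta_pos": [0.6, 0.055, 0.05], "roll": 0},
  {"hand": 1, "delta_pos": [0.68, 0.06, 0.065], "roll": 0},
])

```text
time_s: 3.42
ee_pos: [0.4044, -0.3192, 0.0675]
ee_rot: [-1.572, -0.006, -3.047]
ft_force: [-9.0, -1.1, 6.5]
finger_gap: 0.0009
```

```bash
python3 look.py w3
```

```text
3.425 [ 0.4044 -0.3192  0.0675] [ -90.1   -0.4 -174.6] 0.0009079743249424575 [-9.  -1.1  6.5]
```

View pics/w3.png

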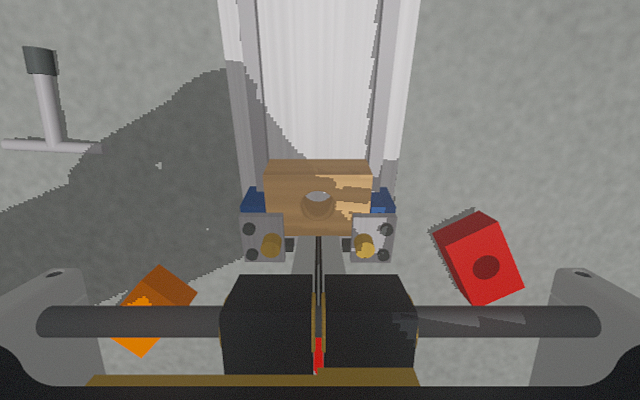

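The stock is sliding up straight with about 9 N. I'll continue.

jog_arm([
  {"hand": 1, "delta_pos": [0.08, 0.005, 0.015], "roll": 0},
  {"hand": 1, "delta_pos": [0.16, 0.01, 0.03], "roll": 0},
  {"hand": 1, "delta_pos": [0.24, 0.02, 0.05], "roll": 0},
  {"hand": 1, "delta_pos": [0.32, 0.03, 0.065], "roll": 0},
  {"hand": 1, "delta_pos": [0.4, 0.035, 0.08], "roll": 0},
  {"hand": 1, "delta_pos": [0.47, 0.04, 0.1], "roll": 0},
  {"hand": 1, "delta_pos": [0.53, 0.045, 0.11], "roll": 0},
  {"hand": 1, "delta_pos": [0.57, 0.05, 0.12], "roll": 0},
])

```text
time_s: 4.47
ee_pos: [0.4408, -0.3161, 0.0747]
ee_rot: [-1.571, 0.0, -3.049]
ft_force: [-1.2, -0.1, -0.3]
finger_gap: 0.0004
```

```bash
python3 look.py w4
```

```text
4.475 [ 0.4408 -0.3161  0.0747] [ -90.     0.  -174.7] 0.0004282723513052427 [-1.2 -0.1 -0.3]
```

View pics/w4.png

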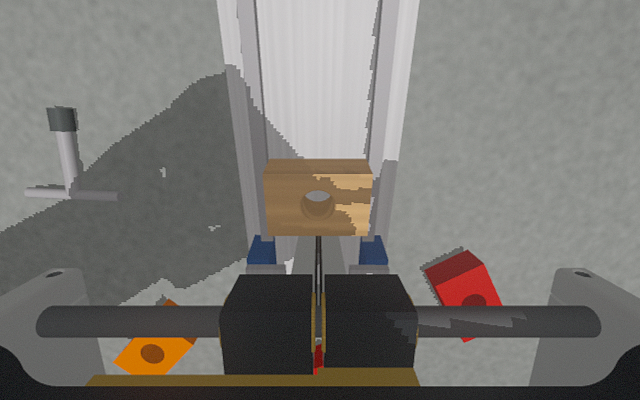

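jog_arm([
  {"hand": 1, "delta_pos": [-0.1, -0.01, 0.1], "roll": 0},
  {"hand": 1, "delta_pos": [-0.1, -0.01, 0.7], "roll": 0},
  {"hand": 1, "delta_pos": [-0.1, -0.01, 1.5], "roll": 0},
  {"hand": -1, "delta_pos": [0.2, 0.0, 2.0], "roll": 0},
  {"hand": -1, "delta_pos": [0.5, 0.03, 2.0], "roll": 0},
  {"hand": -1, "delta_pos": [0.5, 0.03, 2.0], "roll": 0},
  {"hand": -1, "delta_pos": [0.5, 0.03, 2.0], "roll": 0},
])

```text
time_s: 5.4
ee_pos: [0.4695, -0.3134, 0.1925]
ee_rot: [-1.574, -0.003, -3.048]
ft_force: [-0.7, -0.1, 1.0]
finger_gap: 0.0372
```

```bash
python3 look.py w5; python3 - <<'E'
from look import *
s,im=load("w5"); hsv=cv2.cvtColor(im,cv2.COLOR_BGR2HSV)
m=cv2.inRange(hsv,(8,70,60),(25,255,255));m[:, :200]=0;m[:,450:]=0;m[280:]=0
cs,_=cv2.findContours(m,cv2.RETR_CCOMP,cv2.CHAIN_APPROX_SIMPLE)
for c in cs:
    if cv2.contourArea(c)>80: print(cv2.contourArea(c),cv2.minAreaRect(c),np.mean(c[:,0],0))
cv2.imwrite("pics/c7.png",cv2.resize(im[100:300,220:420],None,fx=3,fy=3))
E
```

```text
5.4 [ 0.4695 -0.3134  0.1925] [ -90.2   -0.2 -174.7] 0.03723894605179159 [-0.7 -0.1  1. ]
88.0 ((218.0, 269.5), (9.0, 20.0), 90.0) [218.81481481 272.03703704]
87.0 ((342.5, 254.0), (12.0, 9.0), 90.0) [341.83333333 253.08333333]
80.5 ((293.0, 254.0), (12.0, 8.0), 90.0) [293.46153846 254.23076923]
2672.0 ((318.0, 194.5), (45.0, 62.0), 90.0) [324.35483871 186.90322581]
100.0 ((318.0, 194.5), (16.0, 9.0), 0.0) [318.2  194.28]
```

View pics/c7.png

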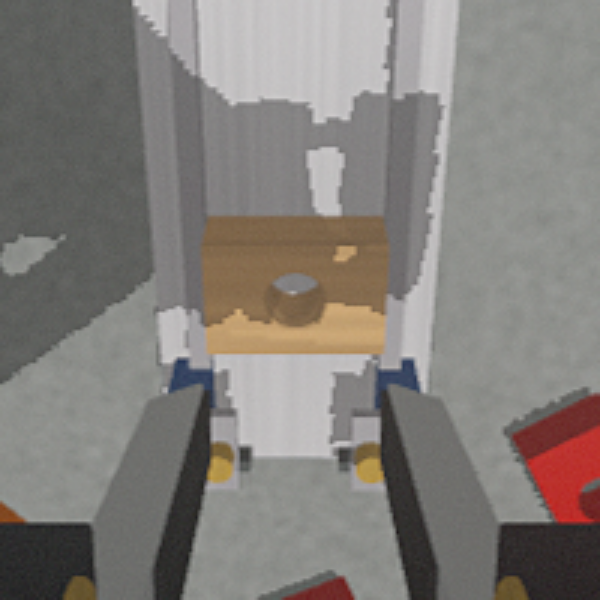

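```bash
python3 - <<'E'
from look import *
s,im=load("w5")
print(ray("wrist",[(318.2,199.5)],.065,s), ray("wrist",[(220+203/3,100+246/3),(220+388/3,100+246/3)],.069,s),ray("wrist",[(220+205/3,100+352/3),(220+386/3,100+352/3)],.061,s))
E
```

```text
[[ 0.47085038 -0.31407084  0.065     ]] [[ 0.48650826 -0.28310794  0.069     ]
 [ 0.49211249 -0.34213785  0.069     ]] [[ 0.44806027 -0.28551473  0.061     ]
 [ 0.45392447 -0.34692667  0.061     ]]
```

jog_arm([
  {"hand": -1, "delta_pos": [0.05, -0.01, 0], "roll": 0},
  {"hand": -1, "delta_pos": [0.05, -0.01, 0], "roll": 0},
  {"hand": -1, "delta_pos": [0.05, -0.01, 0], "roll": 0},
  {"hand": -1, "delta_pos": [0.05, -0.01, -0.3], "roll": 0},
  {"hand": -1, "delta_pos": [0.05, -0.01, -0.8], "roll": 0},
  {"hand": -1, "delta_pos": [0.05, -0.01, -1.3], "roll": 0},
  {"hand": -1, "delta_pos": [0.05, -0.01, -1.7], "roll": 0},
  {"hand": -1, "delta_pos": [0.05, -0.01, -1.88], "roll": 0},
  {"hand": -1, "delta_pos": [0.05, -0.01, -1.88], "roll": 0},
])

```text
time_s: 6.58
ee_pos: [0.4731, -0.3144, 0.0809]
ee_rot: [-1.572, -0.001, -3.049]
ft_force: [-0.6, 0.2, 0.5]
finger_gap: 0.0939
```

jog_arm([
  {"hand": 1, "delta_pos": [0, 0, 0], "roll": 0},
  {"hand": 1, "delta_pos": [0, 0, 0], "roll": 0},
  {"hand": 1, "delta_pos": [0, 0, 0], "roll": 0},
  {"hand": 1, "delta_pos": [0, 0, 0], "roll": 0},
  {"hand": 1, "delta_pos": [0, 0, 0], "roll": 0},
  {"hand": 1, "delta_pos": [0, 0, 0], "roll": 0},
])

```text
time_s: 7.32
ee_pos: [0.4737, -0.3131, 0.0823]
ee_rot: [-1.575, -0.0, -3.049]
ft_force: [-0.5, 7.1, 6.3]
finger_gap: 0.0595
```

```bash
python3 look.py w6
```

```text
7.325 [ 0.4737 -0.3131  0.0823] [ -90.3   -0.  -174.7] 0.05951702810172819 [-0.5  7.1  6.3]
```

View pics/w6.png

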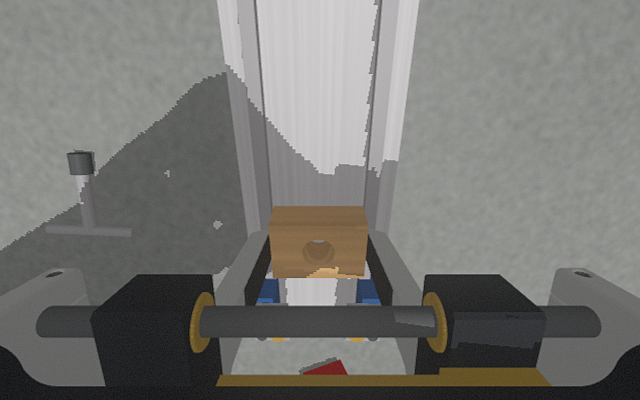

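jog_arm([
  {"hand": 1, "delta_pos": [0, 0, 0.3], "roll": 0},
  {"hand": 1, "delta_pos": [0, 0, 0.8], "roll": 0},
  {"hand": 1, "delta_pos": [0, 0.3, 1.6], "roll": 0},
  {"hand": 1, "delta_pos": [-0.2, 1.2, 2.4], "roll": -0.3},
  {"hand": 1, "delta_pos": [-0.3, 2.1, 3.0], "roll": -0.6},
  {"hand": 1, "delta_pos": [-0.4, 3.0, 3.4], "roll": -0.9},
  {"hand": 1, "delta_pos": [-0.5, 3.9, 3.4], "roll": -1.2},
  {"hand": 1, "delta_pos": [-0.6, 4.8, 3.4], "roll": -1.5},
  {"hand": 1, "delta_pos": [-0.7, 5.7, 3.4], "roll": -1.8},
  {"hand": 1, "delta_pos": [-0.7, 6.3, 3.4], "roll": -2.0},
])

```text
time_s: 8.62
ee_pos: [0.4313, 0.0649, 0.2874]
ee_rot: [-1.571, 0.003, 3.026]
ft_force: [-0.8, -0.4, -0.7]
finger_gap: 0.0598
```

jog_arm([
  {"hand": 1, "delta_pos": [0, 0.8, 0], "roll": -0.2},
  {"hand": 1, "delta_pos": [-0.1, 1.6, 0], "roll": -0.45},
  {"hand": 1, "delta_pos": [-0.1, 2.4, 0], "roll": -0.45},
  {"hand": 1, "delta_pos": [-0.2, 3.2, 0], "roll": -0.45},
  {"hand": 1, "delta_pos": [-0.2, 3.7, 0], "roll": -0.45},
  {"hand": 1, "delta_pos": [-0.2, 3.7, 0], "roll": -0.45},
  {"hand": 1, "delta_pos": [-0.2, 3.7, 0], "roll": -0.45},
])

```text
time_s: 9.5
ee_pos: [0.4198, 0.2844, 0.2865]
ee_rot: [-1.571, 0.001, 2.978]
ft_force: [-0.1, -0.6, -1.8]
finger_gap: 0.0596
```

```bash
python3 look.py w7
```

```text
9.5 [0.4198 0.2844 0.2865] [-9.000e+01  1.000e-01  1.706e+02] 0.05964300050095359 [-0.1 -0.6 -1.8]
```

View pics/w7.png

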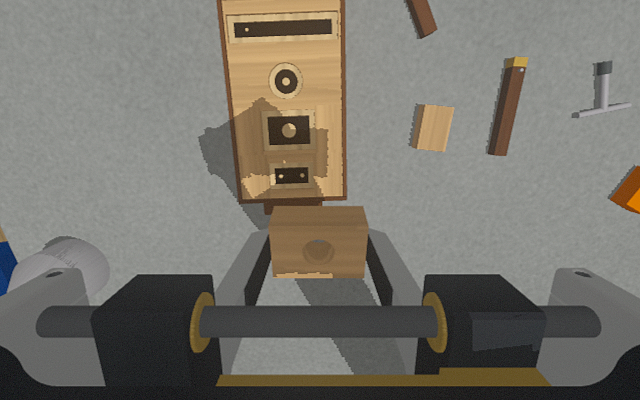

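```bash
python3 - <<'E'
from look import *
s,im=load("w7"); 
hsv=cv2.cvtColor(im,cv2.COLOR_BGR2HSV)
m=(hsv[:,:,2]<58).astype(np.uint8)*255; m[210:]=0;m[:,:225]=0;m[:,350:]=0
cs,_=cv2.findContours(m,cv2.RETR_EXTERNAL,cv2.CHAIN_APPROX_NONE)
for c in cs:
    if cv2.contourArea(c)>150:
        P=ray("wrist",c[:,0].astype(float),.004,s)[:,:2]
        (cx,cy),(w,h),a=cv2.minAreaRect((P*1000).astype(np.float32)); print(np.round([cx,cy,w,h,a],1), cv2.boundingRect(c))
t=[("stem",(185,137)),("screw",(170,218)),("stock",(157,302)),("wear",(144,386))]
for n,(x,y) in t: print(n,ray("top",[(x+.5)/3.6-.5+130,(y+.5)/3.6-.5+110],.004).round(4))
cv2.imwrite("pics/c8.png",cv2.resize(im[0:215,210:360],None,fx=2.7,fy=2.7)); 
E
```

```text
[424.5 323.9  48.   22.4  83. ] (275, 168, 33, 16)
[488.7 315.5  58.7  36.6  80.6] (268, 118, 42, 27)
stem [[0.6204 0.2966 0.004 ]]
screw [[0.5562 0.3063 0.004 ]]
stock [[0.4901 0.3143 0.004 ]]
wear [[0.4244 0.3223 0.004 ]]
```

View pics/c8.png

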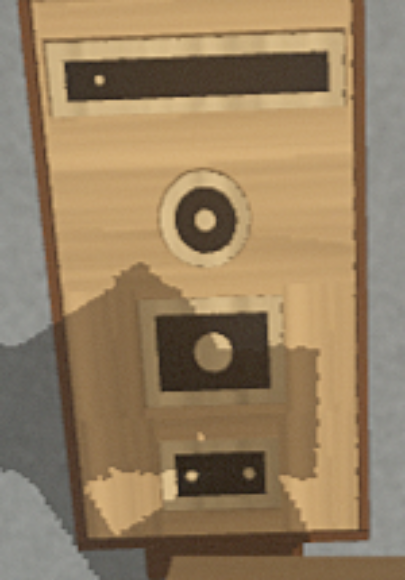

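```bash
python3 - <<'E'
from look import *
s,im=load("w7"); cv2.imwrite("pics/c9.png",cv2.resize(im[195:290,255:385],None,fx=5,fy=5))
h=ray("wrist",[(318.5,250)],.269,s);e=h[0]-s["ee_pos"];print(e,R.from_euler('xyz',s["ee_rot"]).as_matrix().T@e)
E
```

```text
[-0.0020182  -0.00088351 -0.0175332 ] [0.0018646  0.01753141 0.00119987]
```

View pics/c9.png

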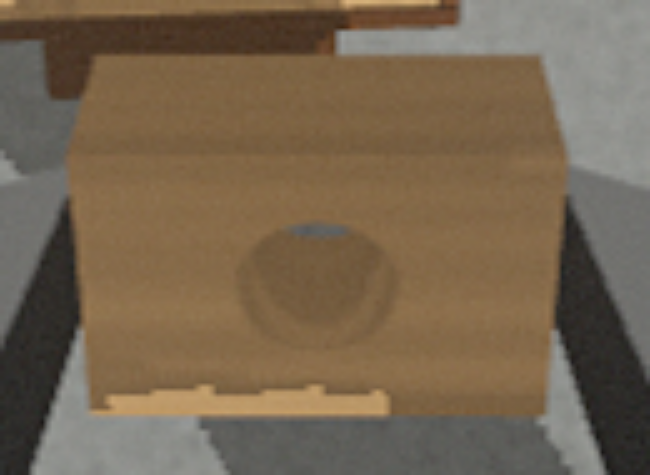

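Pocket centres, from the wrist and top views:

| Pocket | x | y | Source |
|---|---|---|---|
| Stock | 0.489 | 0.315 | wrist and top |
| Wear | 0.4245 | 0.323 | wrist and top |
| Screw | 0.555 | 0.305 | top and spacing |
| Stem | 0.620 | 0.296 | top and spacing |

The spacing is the given 66 mm. The stock is centred on the TCP.

jog_arm([
  {"hand": 1, "delta_pos": [0.6, 0.25, -0.5], "roll": 0},
  {"hand": 1, "delta_pos": [1.15, 0.51, -1.2], "roll": 0},
  {"hand": 1, "delta_pos": [1.15, 0.51, -2.0], "roll": 0},
  {"hand": 1, "delta_pos": [1.15, 0.51, -2.8], "roll": 0},
  {"hand": 1, "delta_pos": [1.15, 0.51, -3.4], "roll": 0},
  {"hand": 1, "delta_pos": [1.15, 0.51, -3.7], "roll": 0},
  {"hand": 1, "delta_pos": [1.15, 0.51, -3.8], "roll": 0},
  {"hand": 1, "delta_pos": [1.15, 0.51, -3.87], "roll": 0},
  {"hand": 1, "delta_pos": [1.15, 0.51, -3.9], "roll": 0},
  {"hand": 1, "delta_pos": [1.15, 0.51, -3.9], "roll": 0},
])

```text
time_s: 10.8
ee_pos: [0.4891, 0.3159, 0.0528]
ee_rot: [-1.572, 0.001, 2.978]
ft_force: [0.6, 0.8, -0.7]
finger_gap: 0.0598
```

jog_arm([
  {"hand": 1, "delta_pos": [0, 0, -0.02], "roll": 0},
  {"hand": 1, "delta_pos": [0, 0, -0.04], "roll": 0},
  {"hand": 1, "delta_pos": [0, 0, -0.05], "roll": 0},
])

```text
time_s: 11.18
ee_pos: [0.4886, 0.3157, 0.0489]
ee_rot: [-1.571, -0.0, 2.978]
ft_force: [0.0, 0.0, -0.8]
finger_gap: 0.0595
```

```bash
python3 look.py w8
```

```text
11.175 [0.4886 0.3157 0.0489] [-90.   -0.  170.6] 0.059483735988014284 [ 0.   0.  -0.8]
```

View pics/w8.png

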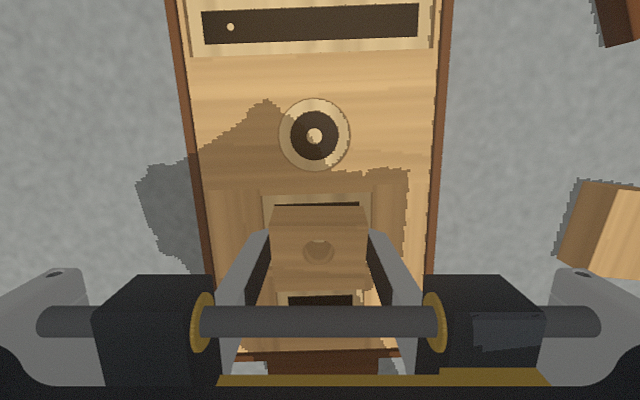

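The block is centred over its recess (recess edges (263..371)). I'll lower it until it touches and release.

jog_arm([
  {"hand": 1, "delta_pos": [0, 0, -0.02], "roll": 0},
  {"hand": 1, "delta_pos": [0, 0, -0.04], "roll": 0},
  {"hand": 1, "delta_pos": [0, 0, -0.05], "roll": 0},
])

```text
time_s: 11.6
ee_pos: [0.4895, 0.3157, 0.0476]
ee_rot: [-1.571, 0.001, 2.978]
ft_force: [-1.5, -2.4, 10.3]
finger_gap: 0.0597
```

jog_arm([
  {"hand": 0.1, "delta_pos": [0, 0, 0], "roll": 0},
  {"hand": 0.0, "delta_pos": [0, 0, 0], "roll": 0},
  {"hand": -0.5, "delta_pos": [0, 0, 0], "roll": 0},
  {"hand": -0.7, "delta_pos": [0, 0, 0], "roll": 0},
  {"hand": -0.7, "delta_pos": [0, 0, 0.0], "roll": 0},
  {"hand": -0.7, "delta_pos": [0, 0, 0.5], "roll": 0},
  {"hand": -0.7, "delta_pos": [0, 0, 1.4], "roll": 0},
  {"hand": -1, "delta_pos": [0, 0, 2.2], "roll": 0},
  {"hand": -1, "delta_pos": [-0.3, 0, 3.0], "roll": 0},
])

```text
time_s: 12.72
ee_pos: [0.4709, 0.3155, 0.2275]
ee_rot: [-1.571, 0.0, 2.977]
ft_force: [0.3, 0.2, 0.2]
finger_gap: 0.0931
```

```bash
python3 look.py w9
```

```text
12.725 [0.4709 0.3155 0.2275] [-90.    0.  170.6] 0.09306981114841227 [0.3 0.2 0.2]
```

View pics/w9.png

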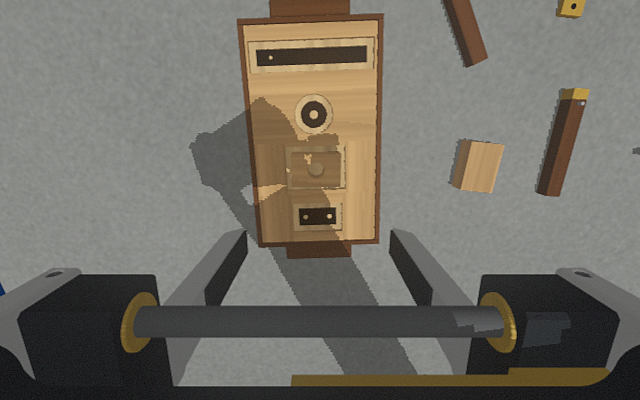

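```bash
python3 - <<'E'
from look import *
s,im=load("w9"); cv2.imwrite("pics/c10.png",cv2.resize(im[15:245,230:390],None,fx=2.6,fy=2.6,interpolation=cv2.INTER_CUBIC))
hsv=cv2.cvtColor(im,cv2.COLOR_BGR2HSV)
m=(hsv[:,:,2]<58).astype(np.uint8)*255; m[235:]=0;m[:,:245]=0;m[:,378:]=0
for c in cv2.findContours(m,cv2.RETR_EXTERNAL,cv2.CHAIN_APPROX_NONE)[0]:
    if cv2.contourArea(c)>150:
        P=ray("wrist",c[:,0].astype(float),.004,s)[:,:2]
        (cx,cy),(w,h),a=cv2.minAreaRect((P*1000).astype(np.float32)); print(np.round([cx,cy,w,h,a],1), cv2.boundingRect(c))
print(ray("wrist",[(316,170)],.030,s))
# dark wood bars & stem
m=((hsv[:,:,0]<14)&(hsv[:,:,1]>90)&(hsv[:,:,2]<130)&(hsv[:,:,2]>30)).astype(np.uint8)*255; m[:,:400]=0;m[250:]=0
b=cv2.inRange(hsv,(18,130,90),(32,255,255));b[:,:400]=0;b[250:]=0
for nm,mm in (("dark",m),("brass",b)):
  for c in cv2.findContours(mm,cv2.RETR_EXTERNAL,cv2.CHAIN_APPROX_NONE)[0]:
    if cv2.contourArea(c)>60: print(nm,cv2.minAreaRect(c))
E
```

```text
[424.4 323.8  48.   22.6  83.4] (299, 208, 37, 17)
[[0.49084918 0.31404317 0.03      ]]
dark ((562.2661743164062, 146.7262725830078), (19.64352798461914, 102.30248260498047), 15.802515029907227)
dark ((468.50811767578125, 30.151351928710938), (67.93384552001953, 19.556713104248047), 72.89727020263672)
brass ((574.559814453125, 93.30299377441406), (26.616750717163086, 10.736588478088379), 2.862405300140381)
brass ((570.0, 8.5), (17.0, 28.0), 90.0)
```

View pics/c10.png

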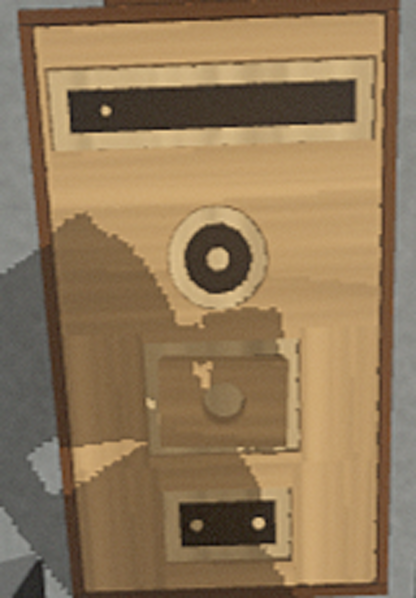

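The stock lies flat in its recess, hole at (0.491,0.314) against the pocket at (0.489,0.315). Next is the stem with the brass end; I'll look from above it.

jog_arm([
  {"hand": -1, "delta_pos": [0, -0.9, 0], "roll": -0.2},
  {"hand": -1, "delta_pos": [-0.1, -1.9, 0], "roll": -0.7},
  {"hand": -1, "delta_pos": [-0.2, -2.9, 0], "roll": -0.7},
  {"hand": -1, "delta_pos": [-0.35, -3.9, 0], "roll": -0.7},
  {"hand": -1, "delta_pos": [-0.5, -4.9, 0], "roll": -0.7},
  {"hand": -1, "delta_pos": [-0.5, -5.2, 0], "roll": -0.7},
  {"hand": -1, "delta_pos": [-0.5, -5.2, 0], "roll": -0.7},
  {"hand": -1, "delta_pos": [-0.5, -5.2, 0], "roll": -0.7},
])

```text
time_s: 13.78
ee_pos: [0.4406, 0.0044, 0.2257]
ee_rot: [-1.571, -0.0, 2.905]
ft_force: [0.7, -0.0, -0.5]
finger_gap: 0.0939
```

```bash
python3 look.py w10;python3 - <<'E'
from look import *
s,_=load("w9")
c=lambda x,y:[(x+.5)/2.6-.5+230,(y+.5)/2.6-.5+15]
print(ray("wrist",[c(217,258),c(212,106)],.004,s))
E
```

```text
13.775 [0.4406 0.0044 0.2257] [-90.   -0.  166.5] 0.09386074583683111 [ 0.7 -0.  -0.5]
[[0.55601238 0.30698829 0.004     ]
 [0.62126349 0.29820473 0.004     ]]
```

View pics/w10.png

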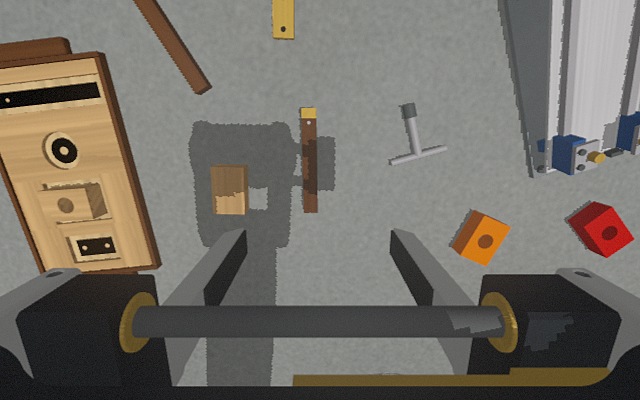

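```bash
python3 - <<'E'
from look import *
s,im=load("w10"); cv2.imwrite("pics/c11.png",cv2.resize(im[100:220,270:350],None,fx=5,fy=5,interpolation=cv2.INTER_CUBIC))
E
```

```text
(no output)
```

View pics/c11.png

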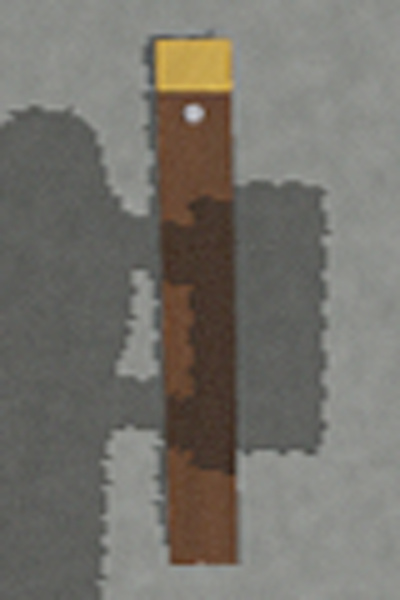

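```bash
python3 - <<'E'
from look import *
s,im=load("w10")
c=lambda x,y:[(x+.5)/5-.5+270,(y+.5)/5-.5+100]
P=ray("wrist",[c(155,40),c(232,40),c(237,563),c(170,562)],.018,s);print(P.round(4))
f=(P[0]+P[1])/2;b=(P[2]+P[3])/2;d=f-b;print((f+b)/2,np.linalg.norm(d),np.degrees(np.arctan2(d[1],d[0])),np.linalg.norm(P[0]-P[1]),np.linalg.norm(P[2]-P[3]))
E
```

```text
[[ 0.5347  0.0023  0.018 ]
 [ 0.5305 -0.0153  0.018 ]
 [ 0.4051  0.0137  0.018 ]
 [ 0.4094  0.0304  0.018 ]]
[0.46990217 0.00776532 0.018     ] 0.12854349710536817 -12.84214290878989 0.018081651722154035 0.017275997972095777
```

jog_arm([
  {"hand": -0.1, "delta_pos": [0.49, 0.06, -0.5], "roll": 0.1},
  {"hand": -0.1, "delta_pos": [0.49, 0.06, -1.2], "roll": 0.1},
  {"hand": -0.1, "delta_pos": [0.49, 0.06, -1.9], "roll": 0.1},
  {"hand": -0.1, "delta_pos": [0.49, 0.06, -2.5], "roll": 0.1},
  {"hand": -0.1, "delta_pos": [0.49, 0.06, -2.9], "roll": 0.1},
  {"hand": -0.1, "delta_pos": [0.49, 0.06, -3.1], "roll": 0.1},
  {"hand": -0.1, "delta_pos": [0.49, 0.06, -3.16], "roll": 0.1},
  {"hand": -0.1, "delta_pos": [0.49, 0.06, -3.16], "roll": 0.1},
])

```text
time_s: 14.82
ee_pos: [0.4707, 0.0074, 0.037]
ee_rot: [-1.571, 0.001, 2.916]
ft_force: [0.1, -0.4, 0.6]
finger_gap: 0.0517
```

jog_arm([
  {"hand": 1, "delta_pos": [0, 0, 0], "roll": 0},
  {"hand": 1, "delta_pos": [0, 0, 0], "roll": 0},
  {"hand": 1, "delta_pos": [0, 0, 0], "roll": 0},
  {"hand": 1, "delta_pos": [0, 0, 0], "roll": 0},
  {"hand": 1, "delta_pos": [0, 0, 0], "roll": 0},
  {"hand": 1, "delta_pos": [0, 0, 0], "roll": 0},
])

```text
time_s: 15.58
ee_pos: [0.4701, 0.0072, 0.0365]
ee_rot: [-1.571, 0.0, 2.915]
ft_force: [-0.8, -0.2, 3.2]
finger_gap: 0.0176
```

```bash
python3 look.py w11
```

```text
15.575 [0.4701 0.0072 0.0365] [-90.   0. 167.] 0.01759530952218984 [-0.8 -0.2  3.2]
```

View pics/w11.png

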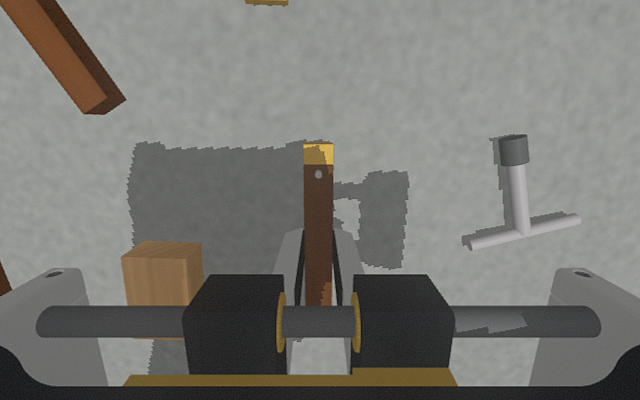

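jog_arm([
  {"hand": 1, "delta_pos": [0, 0, 0.4], "roll": 0},
  {"hand": 1, "delta_pos": [0, 0, 1.2], "roll": 0},
  {"hand": 1, "delta_pos": [0, 0, 2.0], "roll": 1.5},
  {"hand": 1, "delta_pos": [0.3, 0.6, 2.7], "roll": 3},
  {"hand": 1, "delta_pos": [0.7, 1.3, 2.7], "roll": 4.5},
  {"hand": 1, "delta_pos": [1.1, 2.0, 2.7], "roll": 6},
  {"hand": 1, "delta_pos": [1.5, 2.7, 2.7], "roll": 7.5},
  {"hand": 1, "delta_pos": [1.9, 3.4, 2.7], "roll": 9},
  {"hand": 1, "delta_pos": [2.2, 4.0, 2.7], "roll": 10.5},
  {"hand": 1, "delta_pos": [2.4, 4.4, 2.7], "roll": 12},
])

```text
time_s: 16.88
ee_pos: [0.6142, 0.2729, 0.1974]
ee_rot: [-1.572, -0.001, -2.105]
ft_force: [-0.4, 0.2, -0.5]
finger_gap: 0.0171
```

jog_arm([
  {"hand": 1, "delta_pos": [0.1, 0.3, 0], "roll": 1.5},
  {"hand": 1, "delta_pos": [0.1, 0.42, 0], "roll": 3},
  {"hand": 1, "delta_pos": [0.1, 0.42, 0], "roll": 3.6},
  {"hand": 1, "delta_pos": [0.1, 0.42, 0], "roll": 3.6},
  {"hand": 1, "delta_pos": [0.1, 0.42, 0], "roll": 3.6},
])

```text
time_s: 17.5
ee_pos: [0.6199, 0.2963, 0.198]
ee_rot: [-1.571, -0.0, -1.735]
ft_force: [-0.7, -0.3, 0.4]
finger_gap: 0.0174
```

```bash
python3 look.py w12
```

```text
17.5 [0.6199 0.2963 0.198 ] [-90.   -0.  -99.4] 0.017401847013089833 [-0.7 -0.3  0.4]
```

View pics/w12.png

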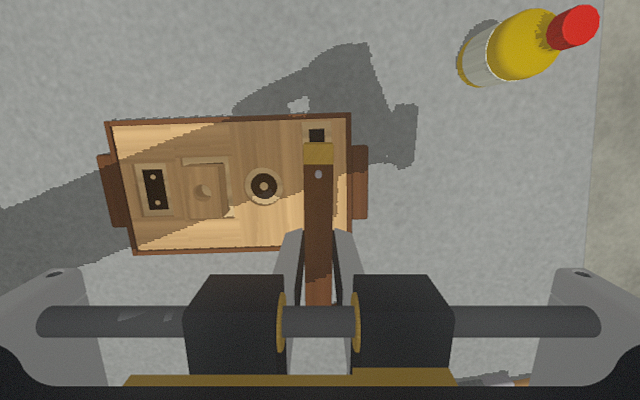

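jog_arm([
  {"hand": 1, "delta_pos": [0, 0, -0.6], "roll": 0},
  {"hand": 1, "delta_pos": [0, 0, -1.3], "roll": 0},
  {"hand": 1, "delta_pos": [0, 0, -1.9], "roll": 0},
  {"hand": 1, "delta_pos": [0, 0, -2.2], "roll": 0},
  {"hand": 1, "delta_pos": [0, 0, -2.2], "roll": 0},
  {"hand": 1, "delta_pos": [0, 0, -2.2], "roll": 0},
])

```text
time_s: 18.3
ee_pos: [0.6213, 0.2968, 0.0684]
ee_rot: [-1.568, 0.001, -1.734]
ft_force: [1.0, 0.2, 0.8]
finger_gap: 0.0171
```

```bash
python3 look.py w13
```

```text
18.3 [0.6213 0.2968 0.0684] [-89.8   0.1 -99.4] 0.017105439126058025 [1.  0.2 0.8]
```

View pics/w13.png

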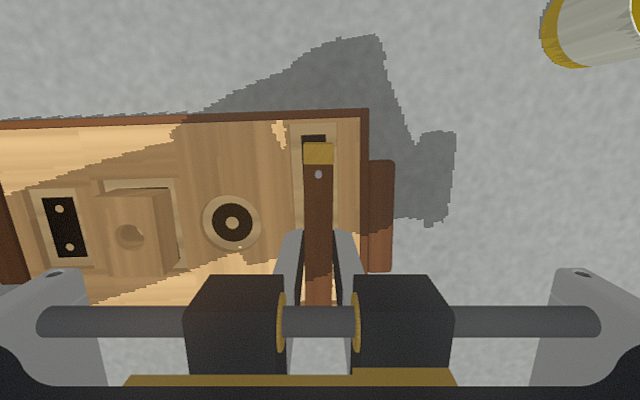

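```bash
python3 - <<'E'
from look import *
s,im=load("w13"); cv2.imwrite("pics/c12.png",cv2.resize(im[105:245,250:390],None,fx=4,fy=4,interpolation=cv2.INTER_CUBIC))
Rm=R.from_euler('xyz',s["ee_rot"]).as_matrix()
for px,z in [((301,138),.004),((325,138),.004),((291,125),.01),((336,125),.01),((318,174),.0684-.025+.0065+.006)]:
    P=ray("wrist",[px],z,s)[0];print(px,P.round(4),(Rm.T@(P-s["ee_pos"])).round(4))
E
```

```text
(301, 138) [0.6205 0.3613 0.004 ] [-0.0634  0.0644 -0.0115]
(325, 138) [0.6377 0.3585 0.004 ] [-0.0634  0.0645  0.0059]
(291, 125) [0.6155 0.3715 0.01  ] [-0.0726  0.0584 -0.0181]
(336, 125) [0.6466 0.3664 0.01  ] [-0.0726  0.0585  0.0134]
(318, 174) [0.6297 0.3421 0.0559] [-0.046   0.0125  0.0009]
```

View pics/c12.png

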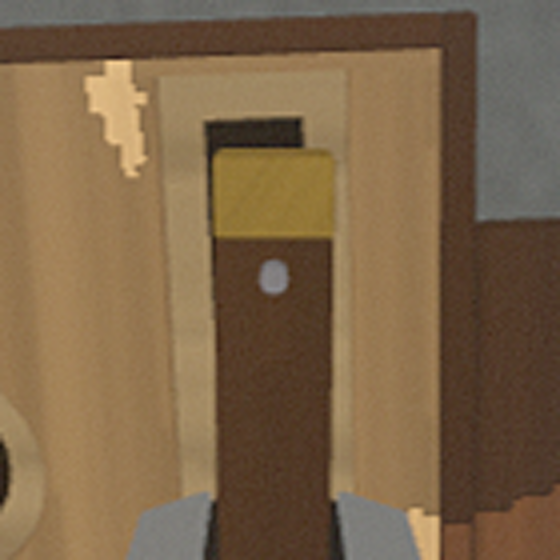

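jog_arm([
  {"hand": 1, "delta_pos": [-0.04, 0.01, -0.1], "roll": 0},
  {"hand": 1, "delta_pos": [-0.04, 0.01, -0.25], "roll": 0},
  {"hand": 1, "delta_pos": [-0.04, 0.01, -0.35], "roll": 0},
  {"hand": 1, "delta_pos": [-0.04, 0.01, -0.42], "roll": 0},
  {"hand": 1, "delta_pos": [-0.04, 0.01, -0.42], "roll": 0},
])

```text
time_s: 18.98
ee_pos: [0.6176, 0.2971, 0.0409]
ee_rot: [-1.571, -0.0, -1.734]
ft_force: [0.4, 0.2, -0.7]
finger_gap: 0.0178
```

```bash
python3 look.py w14
```

```text
18.975 [0.6176 0.2971 0.0409] [-90.   -0.  -99.4] 0.01777939036475118 [ 0.4  0.2 -0.7]
```

View pics/w14.png

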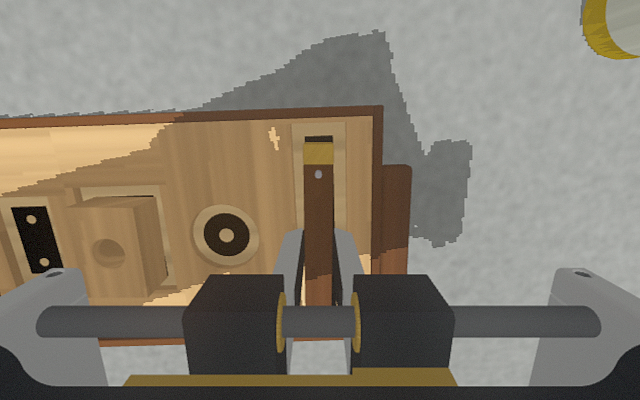

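The stem sits in line inside its recess (recess 292–345 px, stem 304–333 px). Release, back off, and move to look at the wear bar and screw.

jog_arm([
  {"hand": 0.4, "delta_pos": [0, 0, 0], "roll": 0},
  {"hand": 0.2, "delta_pos": [0, 0, 0], "roll": 0},
  {"hand": 0.1, "delta_pos": [0, 0, 0], "roll": 0},
  {"hand": 0.1, "delta_pos": [0, 0, 0], "roll": 0},
  {"hand": 0.1, "delta_pos": [0, 0, 0.3], "roll": 0},
  {"hand": 0.1, "delta_pos": [0, 0, 1.0], "roll": 0},
  {"hand": 0.1, "delta_pos": [0, 0, 2.0], "roll": 0},
  {"hand": 0, "delta_pos": [0, 0, 2.6], "roll": 0},
  {"hand": 0, "delta_pos": [0, 0, 2.6], "roll": 0},
])

```text
time_s: 20.15
ee_pos: [0.62, 0.2978, 0.2032]
ee_rot: [-1.562, 0.004, -1.734]
ft_force: [0.8, -0.0, -0.4]
finger_gap: 0.0472
```

```bash
python3 look.py w15
```

```text
20.15 [0.62   0.2978 0.2032] [-89.5   0.2 -99.4] 0.04722283264080658 [ 0.8 -0.  -0.4]
```

View pics/w15.png

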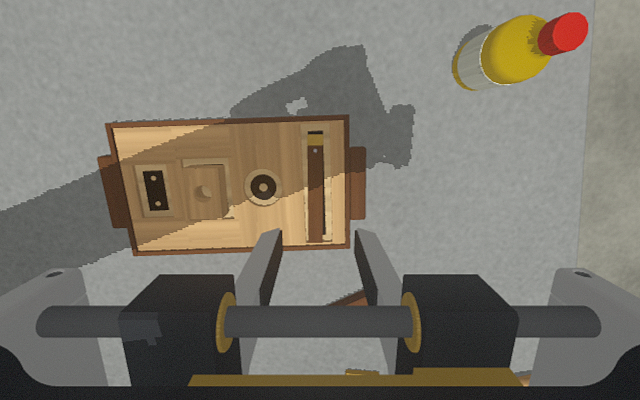

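jog_arm([
  {"hand": 0, "delta_pos": [0, -0.6, 0], "roll": -1.7},
  {"hand": 0, "delta_pos": [-0.1, -1.2, 0], "roll": -3.4},
  {"hand": 0, "delta_pos": [-0.2, -1.8, 0], "roll": -5},
  {"hand": 0, "delta_pos": [-0.3, -2.4, 0], "roll": -6.6},
  {"hand": 0, "delta_pos": [-0.3, -3.0, 0], "roll": -8.2},
  {"hand": 0, "delta_pos": [-0.3, -3.6, 0], "roll": -9.8},
  {"hand": 0, "delta_pos": [-0.3, -4.2, 0], "roll": -11.4},
  {"hand": 0, "delta_pos": [-0.3, -4.8, 0], "roll": -13},
  {"hand": 0, "delta_pos": [-0.3, -5.2, 0], "roll": -14.6},
  {"hand": 0, "delta_pos": [-0.3, -5.4, 0], "roll": -15.8},
])

```text
time_s: 21.45
ee_pos: [0.5983, -0.028, 0.1948]
ee_rot: [-1.571, -0.004, 2.888]
ft_force: [-0.3, 0.9, 0.4]
finger_gap: 0.0471
```

jog_arm([
  {"hand": 0, "delta_pos": [0, 0, 0], "roll": 0},
  {"hand": 0, "delta_pos": [0, 0, 0], "roll": 0},
])

```text
time_s: 21.7
ee_pos: [0.599, -0.0263, 0.196]
ee_rot: [-1.571, -0.002, 2.896]
ft_force: [-0.2, -0.0, -0.5]
finger_gap: 0.047
```

```bash
python3 look.py w16
```

```text
21.7 [ 0.599  -0.0263  0.196 ] [-9.000e+01 -1.000e-01  1.659e+02] 0.04702338447879251 [-0.2 -0.  -0.5]
```

View pics/w16.png

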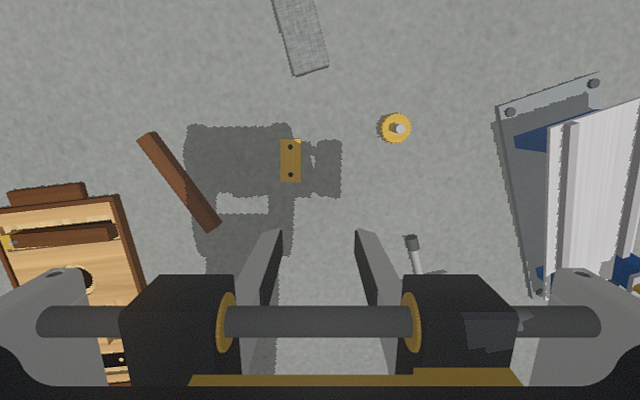

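The stem rests in its recess. The wear bar is at (290,160) and the screw at (394,128).

```bash
python3 - <<'E'
from look import *
s,im=load("w16"); hsv=cv2.cvtColor(im,cv2.COLOR_BGR2HSV)
b=cv2.inRange(hsv,(17,110,60),(32,255,255));b[220:]=0;b[:,:200]=0;b[:,450:]=0
b=cv2.morphologyEx(b,cv2.MORPH_CLOSE,np.ones((5,5)))
for c in cv2.findContours(b,cv2.RETR_EXTERNAL,cv2.CHAIN_APPROX_NONE)[0]:
    if cv2.contourArea(c)>100:
        for z in (.008,.016):
            P=ray("wrist",c[:,0].astype(float),z,s)[:,:2]
            (cx,cy),(w,h),a=cv2.minAreaRect((P*1000).astype(np.float32)); print(z,np.round([cx,cy,w,h,a],1), cv2.boundingRect(c))
cv2.imwrite("pics/c13.png",cv2.resize(im[100:200,270:420],None,fx=5,fy=5,interpolation=cv2.INTER_CUBIC))
E
```

```text
0.008 [638.1  -3.2  23.1  49.1  75.1] (280, 139, 21, 43)
0.016 [638.9  -4.2  22.5  48.   75.1] (280, 139, 21, 43)
0.008 [ 644.7 -127.6   33.4   33.4   32.7] (379, 113, 32, 31)
0.016 [ 645.4 -125.7   32.7   32.6   32.7] (379, 113, 32, 31)
```

View pics/c13.png

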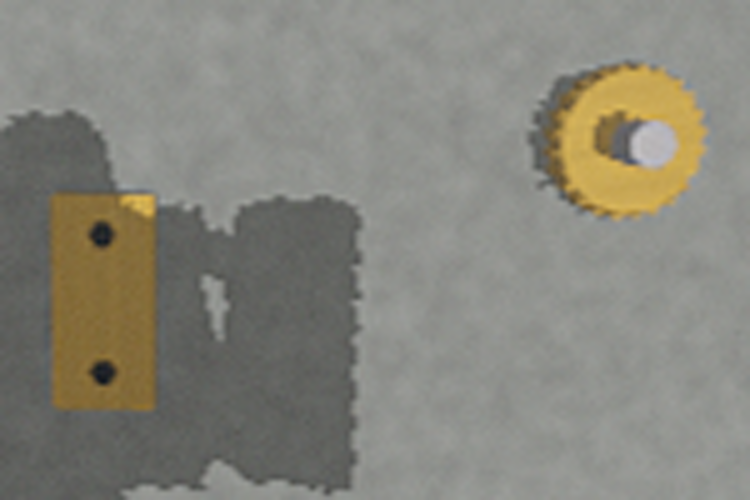

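jog_arm([
  {"hand": 0, "delta_pos": [0.3, 0.2, -0.4], "roll": -0.13},
  {"hand": 0, "delta_pos": [0.65, 0.385, -1.0], "roll": -0.13},
  {"hand": 0, "delta_pos": [0.65, 0.385, -1.7], "roll": -0.13},
  {"hand": 0, "delta_pos": [0.65, 0.385, -2.3], "roll": -0.13},
  {"hand": 0, "delta_pos": [0.65, 0.385, -2.6], "roll": -0.13},
  {"hand": 0, "delta_pos": [0.65, 0.385, -2.75], "roll": -0.13},
  {"hand": 0, "delta_pos": [0.65, 0.385, -2.78], "roll": -0.13},
  {"hand": 0, "delta_pos": [0.65, 0.385, -2.78], "roll": -0.13},
])

```text
time_s: 22.75
ee_pos: [0.6396, -0.004, 0.0317]
ee_rot: [-1.571, 0.002, 2.881]
ft_force: [-0.8, -0.2, -0.3]
finger_gap: 0.047
```

```bash
python3 look.py w17
```

```text
22.75 [ 0.6396 -0.004   0.0317] [-9.000e+01  1.000e-01  1.651e+02] 0.046999277191978356 [-0.8 -0.2 -0.3]
```

View pics/w17.png

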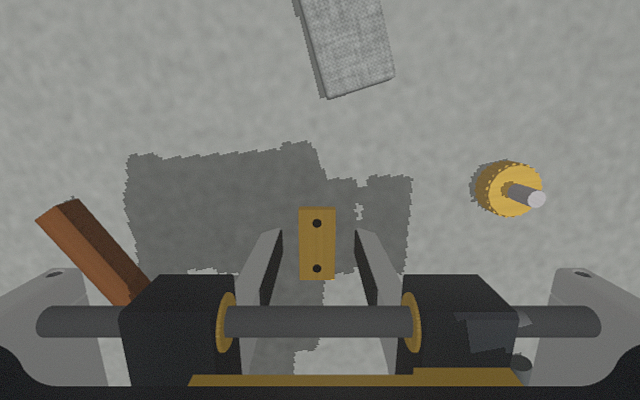

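jog_arm([
  {"hand": 0, "delta_pos": [0, 0, -0.04], "roll": 0},
  {"hand": 0, "delta_pos": [0, 0, -0.04], "roll": 0},
  {"hand": 0, "delta_pos": [0, 0, -0.04], "roll": 0},
])

```text
time_s: 23.18
ee_pos: [0.6387, -0.0038, 0.0281]
ee_rot: [-1.571, 0.0, 2.881]
ft_force: [-0.1, -1.2, -0.3]
finger_gap: 0.0468
```

jog_arm([
  {"hand": 1, "delta_pos": [0, 0, 0], "roll": 0},
  {"hand": 1, "delta_pos": [0, 0, 0], "roll": 0},
  {"hand": 1, "delta_pos": [0, 0, 0], "roll": 0},
  {"hand": 1, "delta_pos": [0, 0, 0], "roll": 0},
  {"hand": 1, "delta_pos": [0, 0, 0], "roll": 0},
  {"hand": 1, "delta_pos": [0, 0, 0], "roll": 0},
])

```text
time_s: 23.92
ee_pos: [0.6386, -0.0038, 0.028]
ee_rot: [-1.571, -0.0, 2.881]
ft_force: [0.3, 0.4, -0.9]
finger_gap: 0.0233
```

jog_arm([
  {"hand": 1, "delta_pos": [0, 0, 0.2], "roll": 0},
  {"hand": 1, "delta_pos": [0, 0, 0.6], "roll": 0},
  {"hand": 1, "delta_pos": [0, 0, 1.2], "roll": 0},
  {"hand": 1, "delta_pos": [0, 0, 2.0], "roll": 0},
  {"hand": 1, "delta_pos": [0, 0, 2.5], "roll": 0},
  {"hand": 1, "delta_pos": [0, 0, 2.5], "roll": 0},
])

```text
time_s: 24.68
ee_pos: [0.6405, -0.0042, 0.1818]
ee_rot: [-1.571, 0.007, 2.881]
ft_force: [0.1, -0.6, -1.4]
finger_gap: 0.0232
```

```bash
python3 look.py w18
```

```text
24.675 [ 0.6405 -0.0042  0.1818] [-90.    0.4 165.1] 0.023196037351944816 [ 0.1 -0.6 -1.4]
```

View pics/w18.png

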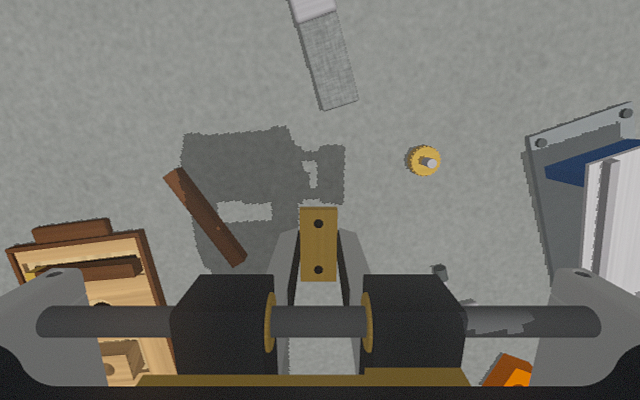

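jog_arm([
  {"hand": 1, "delta_pos": [-0.3, 0.5, 0], "roll": 1.6},
  {"hand": 1, "delta_pos": [-0.7, 1.0, 0], "roll": 3.2},
  {"hand": 1, "delta_pos": [-1.1, 1.6, 0], "roll": 4.8},
  {"hand": 1, "delta_pos": [-1.5, 2.2, 0], "roll": 6.4},
  {"hand": 1, "delta_pos": [-1.9, 2.8, 0], "roll": 8},
  {"hand": 1, "delta_pos": [-2.3, 3.4, 0], "roll": 9.6},
  {"hand": 1, "delta_pos": [-2.7, 4.0, 0], "roll": 11.2},
  {"hand": 1, "delta_pos": [-3.1, 4.6, 0], "roll": 12.8},
  {"hand": 1, "delta_pos": [-3.4, 5.1, 0], "roll": 14.4},
  {"hand": 1, "delta_pos": [-3.57, 5.46, 0], "roll": 15.9},
])

```text
time_s: 25.98
ee_pos: [0.4221, 0.3243, 0.1754]
ee_rot: [-1.574, -0.002, -1.731]
ft_force: [0.1, -0.0, -1.0]
finger_gap: 0.0235
```

jog_arm([
  {"hand": 1, "delta_pos": [0, 0, -0.3], "roll": 0},
  {"hand": 1, "delta_pos": [0, 0, -0.8], "roll": 0},
  {"hand": 1, "delta_pos": [0, 0, -1.3], "roll": 0},
  {"hand": 1, "delta_pos": [0, 0, -1.7], "roll": 0},
  {"hand": 1, "delta_pos": [0, 0, -1.9], "roll": 0},
  {"hand": 1, "delta_pos": [0, 0, -1.9], "roll": 0},
  {"hand": 1, "delta_pos": [0, 0, -1.9], "roll": 0},
])

```text
time_s: 26.85
ee_pos: [0.4251, 0.3238, 0.0646]
ee_rot: [-1.57, 0.001, -1.738]
ft_force: [0.2, 0.0, -0.8]
finger_gap: 0.023
```

```bash
python3 look.py w19
```

```text
26.85 [0.4251 0.3238 0.0646] [-89.9   0.  -99.6] 0.02299016094417499 [ 0.2  0.  -0.8]
```

View pics/w19.png

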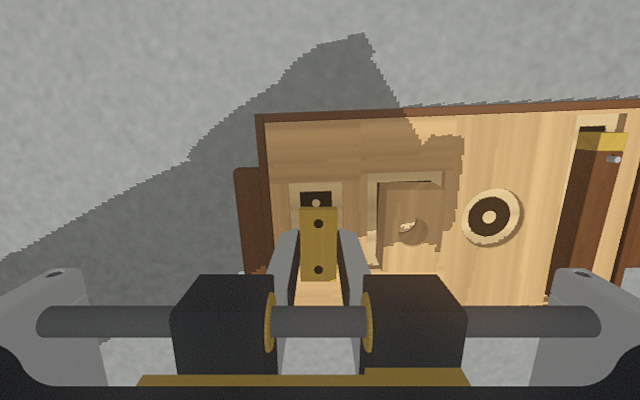

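```bash
python3 - <<'E'
from look import *
s,im=load("w19"); cv2.imwrite("pics/c14.png",cv2.resize(im[170:290,260:370],None,fx=5,fy=5,interpolation=cv2.INTER_CUBIC))
Rm=R.from_euler('xyz',s["ee_rot"]).as_matrix()
zt=.0646-.028+.008
for px,z in [((300,195),.004),((332,195),.004),((316,192),.004),((316.5,203),.004),((289,183),.01),((343,183),.01),((299.5,207),zt),((336.5,207),zt),((300.5,281),zt),((335,281),zt)]:
    P=ray("wrist",[px],z,s)[0];print(px,P.round(4),(Rm.T@(P-s["ee_pos"])).round(4))
E
```

```text
(300, 195) [0.4162 0.3473 0.004 ] [-0.0216  0.0606 -0.0127]
(332, 195) [0.44   0.3432 0.004 ] [-0.0216  0.0606  0.0114]
(316, 192) [0.4285 0.3475 0.004 ] [-0.0239  0.0606 -0.0006]
(316.5, 203) [0.4274 0.339  0.004 ] [-0.0153  0.0606 -0.0003]
(289, 183) [0.4106 0.3588 0.01  ] [-0.032   0.0546 -0.0201]
(343, 183) [0.4492 0.3523 0.01  ] [-0.0321  0.0546  0.0189]
(299.5, 207) [0.4187 0.3494 0.0446] [-0.0241  0.02   -0.0105]
(336.5, 207) [0.4412 0.3456 0.0446] [-0.0241  0.02    0.0123]
(300.5, 281) [0.4101 0.2991 0.0446] [ 0.0269  0.02   -0.0107]
(335, 281) [0.4326 0.2952 0.0446] [0.0269 0.02   0.0122]
```

View pics/c14.png

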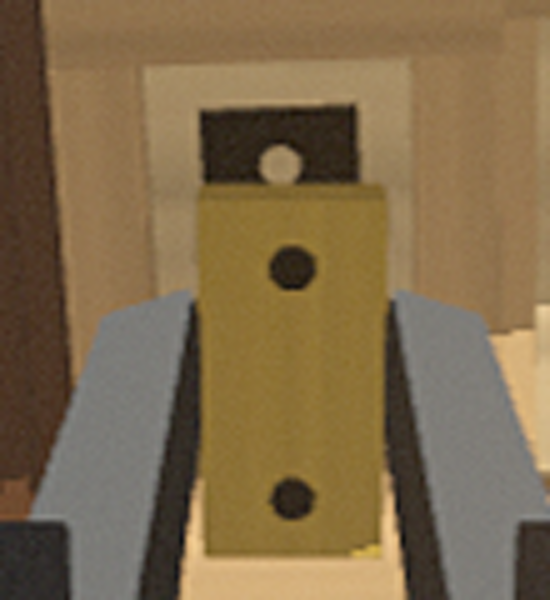

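jog_arm([
  {"hand": 1, "delta_pos": [0, 0, -0.15], "roll": 0},
  {"hand": 1, "delta_pos": [0, 0, -0.3], "roll": 0},
  {"hand": 1, "delta_pos": [0, 0, -0.4], "roll": 0},
  {"hand": 1, "delta_pos": [0, 0, -0.47], "roll": 0},
  {"hand": 1, "delta_pos": [0, 0, -0.47], "roll": 0},
  {"hand": 1, "delta_pos": [0, 0, -0.47], "roll": 0},
])

```text
time_s: 27.65
ee_pos: [0.4246, 0.3239, 0.0359]
ee_rot: [-1.57, 0.0, -1.737]
ft_force: [-0.4, -0.1, -0.3]
finger_gap: 0.0231
```

jog_arm([
  {"hand": 0.2, "delta_pos": [0, 0, 0], "roll": 0},
  {"hand": 0.1, "delta_pos": [0, 0, 0], "roll": 0},
  {"hand": 0.1, "delta_pos": [0, 0, 0], "roll": 0},
  {"hand": 0.1, "delta_pos": [0, 0, 0], "roll": 0},
  {"hand": 0.1, "delta_pos": [0, 0, 0.3], "roll": 0},
  {"hand": 0.1, "delta_pos": [0, 0, 1.0], "roll": 0},
  {"hand": 0.1, "delta_pos": [0, -0.5, 2.0], "roll": 0},
  {"hand": 0.1, "delta_pos": [0, -1, 2.6], "roll": 0},
  {"hand": 0.1, "delta_pos": [0, -1, 2.6], "roll": 0},
])

```text
time_s: 28.78
ee_pos: [0.4269, 0.2635, 0.1969]
ee_rot: [-1.562, 0.004, -1.74]
ft_force: [-0.1, 0.1, 0.4]
finger_gap: 0.0424
```

```bash
python3 look.py w20
```

```text
28.775 [0.4269 0.2635 0.1969] [-89.5   0.3 -99.7] 0.04242475269268179 [-0.1  0.1  0.4]
```

View pics/w20.png

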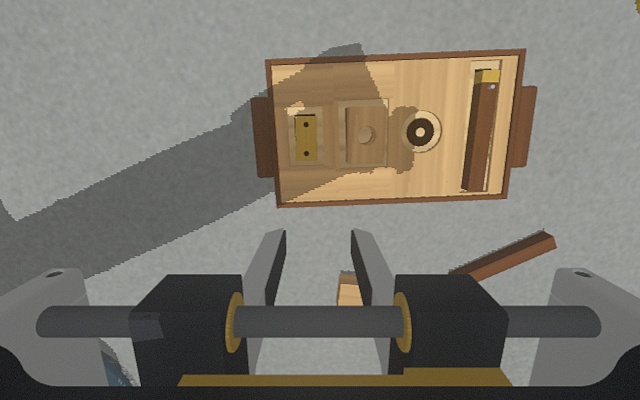

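The wear bar lies in its recess (305,137); the stock and stem are still good. Screw next.

```bash
python3 - <<'E'
from look import *
s,im=load("w16")
c=lambda x,y:[(x+.5)/5-.5+270,(y+.5)/5-.5+100]
print(ray("wrist",[c(653,144)],.034,s),ray("wrist",[c(632,140)],.016,s))
s,im=load("w18")
print(ray("wrist",[(428.5,162)],.034,s))
s,im=load("w20")
print(ray("wrist",[(420.5,132)],.004,s))
E
```

```text
[[ 0.64353286 -0.12675195  0.034     ]] [[ 0.64387232 -0.12703279  0.016     ]]
[[ 0.64559116 -0.12387124  0.034     ]]
[[0.55664396 0.30636068 0.004     ]]
```

jog_arm([
  {"hand": 0.1, "delta_pos": [0.4, -0.8, 0], "roll": 0},
  {"hand": 0.1, "delta_pos": [0.8, -1.6, 0], "roll": 0},
  {"hand": 0.1, "delta_pos": [1.2, -2.4, 0], "roll": 0},
  {"hand": 0.1, "delta_pos": [1.6, -3.2, 0], "roll": 0},
  {"hand": 0.1, "delta_pos": [2.0, -4.0, 0], "roll": 0},
  {"hand": 0.1, "delta_pos": [2.5, -4.8, 0], "roll": 0},
  {"hand": 0.1, "delta_pos": [3.0, -5.6, 0], "roll": 0},
  {"hand": 0.1, "delta_pos": [3.4, -6.2, -0.4], "roll": 0},
  {"hand": 0.1, "delta_pos": [3.6, -6.5, -1.0], "roll": 0},
  {"hand": 0.1, "delta_pos": [3.6, -6.5, -1.28], "roll": 0},
])

```text
time_s: 30.08
ee_pos: [0.6389, -0.1258, 0.1106]
ee_rot: [-1.577, 0.001, -1.738]
ft_force: [-0.0, -0.1, 0.3]
finger_gap: 0.0421
```

jog_arm([
  {"hand": 0.1, "delta_pos": [0, 0, 0], "roll": 0},
  {"hand": 0.1, "delta_pos": [0, 0, 0], "roll": 0},
])

```text
time_s: 30.32
ee_pos: [0.6408, -0.1252, 0.1161]
ee_rot: [-1.569, -0.0, -1.736]
ft_force: [-0.1, 0.6, 0.5]
finger_gap: 0.0423
```

```bash
python3 look.py w21
```

```text
30.325 [ 0.6408 -0.1252  0.1161] [-89.9  -0.  -99.5] 0.042349482000326316 [-0.1  0.6  0.5]
```

View pics/w21.png

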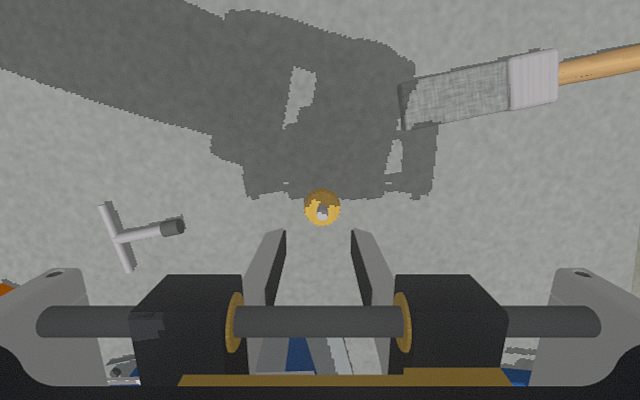

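```bash
python3 - <<'E'
from look import *
s,im=load("w21"); print(ray("wrist",[(321.5,214.5)],.034,s),ray("wrist",[(322.3,208)],.016,s))
cv2.imwrite("pics/c15.png",cv2.resize(im[180:235,290:355],None,fx=9,fy=9,interpolation=cv2.INTER_CUBIC))
E
```

```text
[[ 0.64450926 -0.1265305   0.034     ]] [[ 0.64550155 -0.12633826  0.016     ]]
```

View pics/c15.png

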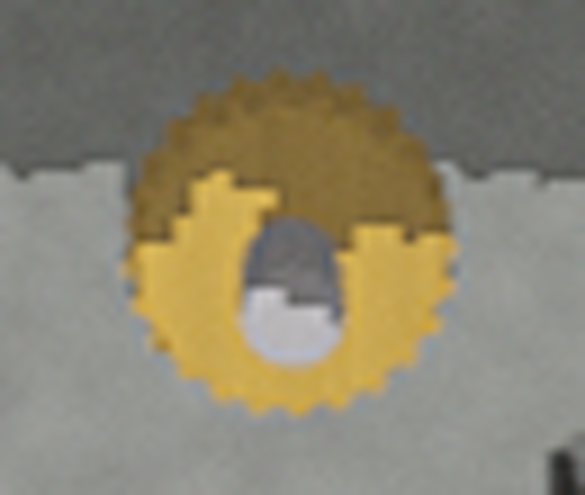

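jog_arm([
  {"hand": 0.3, "delta_pos": [0.06, -0.025, -0.3], "roll": 0},
  {"hand": 0.3, "delta_pos": [0.06, -0.025, -0.7], "roll": 0},
  {"hand": 0.3, "delta_pos": [0.06, -0.025, -1.0], "roll": 0},
  {"hand": 0.3, "delta_pos": [0.06, -0.025, -1.15], "roll": 0},
  {"hand": 0.3, "delta_pos": [0.06, -0.025, -1.2], "roll": 0},
  {"hand": 0.3, "delta_pos": [0.06, -0.025, -1.2], "roll": 0},
  {"hand": 0.3, "delta_pos": [0.06, -0.025, -1.2], "roll": 0},
])

```text
time_s: 31.25
ee_pos: [0.6446, -0.1279, 0.0438]
ee_rot: [-1.569, -0.0, -1.737]
ft_force: [0.2, -0.0, 0.5]
finger_gap: 0.0328
```

jog_arm([
  {"hand": 1, "delta_pos": [0, 0, 0], "roll": 0},
  {"hand": 1, "delta_pos": [0, 0, 0], "roll": 0},
  {"hand": 1, "delta_pos": [0, 0, 0], "roll": 0},
  {"hand": 1, "delta_pos": [0, 0, 0], "roll": 0},
  {"hand": 1, "delta_pos": [0, 0, 0], "roll": 0},
])

```text
time_s: 31.88
ee_pos: [0.6441, -0.1277, 0.0431]
ee_rot: [-1.571, -0.0, -1.737]
ft_force: [-0.5, 0.4, 2.1]
finger_gap: 0.0089
```

```bash
python3 look.py w22
```

```text
31.875 [ 0.6441 -0.1277  0.0431] [-90.   -0.  -99.6] 0.008922513613250088 [-0.5  0.4  2.1]
```

View pics/w22.png

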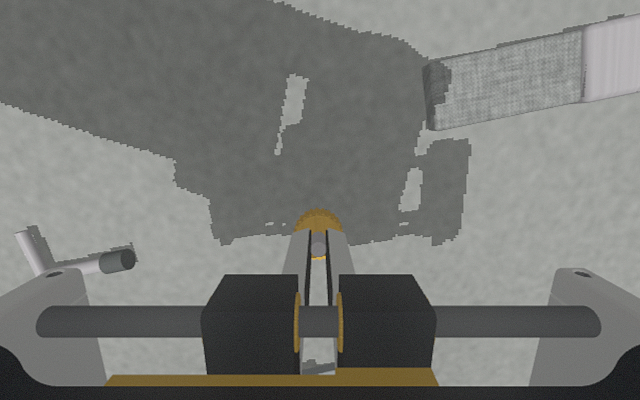

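jog_arm([
  {"hand": 1, "delta_pos": [0, 0, 0.2], "roll": 0},
  {"hand": 1, "delta_pos": [0, 0, 0.8], "roll": 0},
  {"hand": 1, "delta_pos": [0, 0, 1.6], "roll": 0},
  {"hand": 1, "delta_pos": [-0.1, 0.6, 2.3], "roll": 0},
  {"hand": 1, "delta_pos": [-0.2, 1.4, 2.3], "roll": 0},
  {"hand": 1, "delta_pos": [-0.4, 2.2, 2.3], "roll": 0},
  {"hand": 1, "delta_pos": [-0.6, 3.0, 2.3], "roll": 0},
  {"hand": 1, "delta_pos": [-0.8, 3.8, 2.3], "roll": 0},
  {"hand": 1, "delta_pos": [-1.0, 4.6, 2.3], "roll": 0},
  {"hand": 1, "delta_pos": [-1.2, 5.4, 2.3], "roll": 0},
])

```text
time_s: 33.17
ee_pos: [0.5714, 0.1978, 0.1816]
ee_rot: [-1.57, 0.0, -1.738]
ft_force: [1.1, 1.1, -1.7]
finger_gap: 0.0088
```

jog_arm([
  {"hand": 1, "delta_pos": [-0.1, 0.8, 0], "roll": 0},
  {"hand": 1, "delta_pos": [-0.2, 1.4, 0], "roll": 0},
  {"hand": 1, "delta_pos": [-0.27, 1.8, -0.4], "roll": 0},
  {"hand": 1, "delta_pos": [-0.27, 1.82, -1.0], "roll": 0},
  {"hand": 1, "delta_pos": [-0.27, 1.82, -1.6], "roll": 0},
  {"hand": 1, "delta_pos": [-0.27, 1.82, -1.7], "roll": 0},
  {"hand": 1, "delta_pos": [-0.27, 1.82, -1.7], "roll": 0},
  {"hand": 1, "delta_pos": [-0.27, 1.82, -1.7], "roll": 0},
])

```text
time_s: 34.17
ee_pos: [0.5572, 0.3058, 0.0812]
ee_rot: [-1.568, 0.002, -1.738]
ft_force: [0.3, 0.0, -0.7]
finger_gap: 0.0092
```

```bash
python3 look.py w23
```

```text
34.175 [0.5572 0.3058 0.0812] [-89.8   0.1 -99.6] 0.009179072057302961 [ 0.3  0.  -0.7]
```

View pics/w23.png

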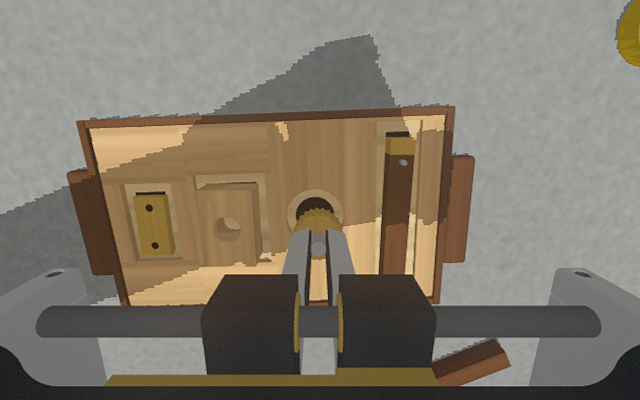

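```bash
python3 - <<'E'
from look import *
s,im=load("w23"); cv2.imwrite("pics/c16.png",cv2.resize(im[175:275,265:370],None,fx=6,fy=6,interpolation=cv2.INTER_CUBIC))
Rm=R.from_euler('xyz',s["ee_rot"]).as_matrix()
for px,z in [((287,213),.01),((345,213),.01),((316,188.5),.01),((297,213),.004),((335,213),.004)]:
    P=ray("wrist",[px],z,s)[0];print(px,P.round(4),(Rm.T@(P-s["ee_pos"])).round(4))
E
```

```text
(287, 213) [0.5345 0.3139 0.01  ] [-0.0041  0.0711 -0.024 ]
(345, 213) [0.5804 0.3062 0.01  ] [-0.004   0.0713  0.0226]
(316, 188.5) [0.5608 0.3299 0.01  ] [-0.0242  0.0712 -0.0007]
(297, 213) [0.5416 0.3108 0.004 ] [-0.0022  0.0772 -0.0164]
(335, 213) [0.5725 0.3056 0.004 ] [-0.0021  0.0773  0.0149]
```

View pics/c16.png

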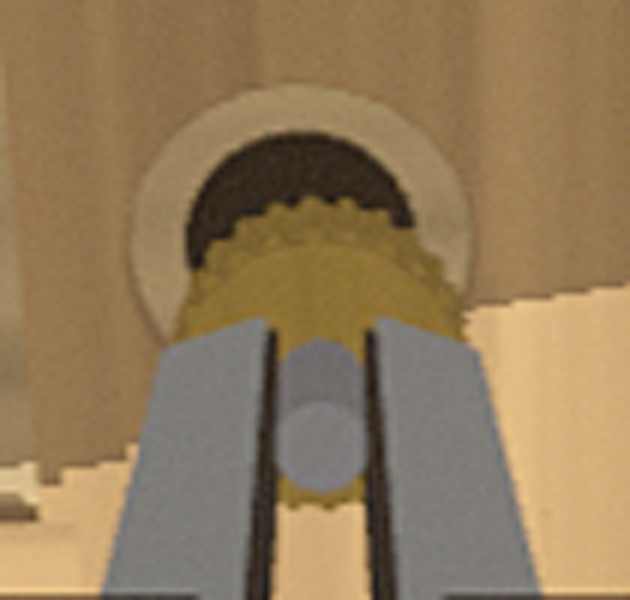

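The recess centre is within 1 mm of the TCP axis. Lower and release.

jog_arm([
  {"hand": 1, "delta_pos": [0, 0, -0.15], "roll": 0},
  {"hand": 1, "delta_pos": [0, 0, -0.3], "roll": 0},
  {"hand": 1, "delta_pos": [0, 0, -0.45], "roll": 0},
  {"hand": 1, "delta_pos": [0, 0, -0.53], "roll": 0},
  {"hand": 1, "delta_pos": [0, 0, -0.55], "roll": 0},
  {"hand": 1, "delta_pos": [0, 0, -0.55], "roll": 0},
])

```text
time_s: 34.98
ee_pos: [0.5558, 0.3056, 0.0469]
ee_rot: [-1.572, -0.0, -1.737]
ft_force: [-2.9, -1.6, 6.2]
finger_gap: 0.0091
```

jog_arm([
  {"hand": 0.6, "delta_pos": [0, 0, 0], "roll": 0},
  {"hand": 0.4, "delta_pos": [0, 0, 0], "roll": 0},
  {"hand": 0.4, "delta_pos": [0, 0, 0.0], "roll": 0},
  {"hand": 0.4, "delta_pos": [0, 0, 0.3], "roll": 0},
  {"hand": 0.4, "delta_pos": [0, 0, 1.0], "roll": 0},
  {"hand": 0.4, "delta_pos": [0, -0.4, 2.0], "roll": 0},
  {"hand": 0.4, "delta_pos": [-0.4, -0.9, 2.8], "roll": 0},
  {"hand": 0.4, "delta_pos": [-0.4, -0.9, 3.0], "roll": 0},
  {"hand": 0.4, "delta_pos": [-0.4, -0.9, 3.0], "roll": 0},
  {"hand": 0.4, "delta_pos": [-0.4, -0.9, 3.0], "roll": 0},
])

```text
time_s: 36.22
ee_pos: [0.5311, 0.2517, 0.2239]
ee_rot: [-1.574, -0.001, -1.737]
ft_force: [-0.4, 0.2, -0.4]
finger_gap: 0.0283
```

```bash
python3 look.py w24; python3 - <<'E'
from look import *
cv2.imwrite("pics/top2.png",capture("top")[:,:,::-1])
s,im=load("w24"); cv2.imwrite("pics/c17.png",cv2.resize(im[30:230,200:480],None,fx=2.8,fy=2.8,interpolation=cv2.INTER_CUBIC))
E
```

```text
36.225 [0.5311 0.2517 0.2239] [-90.2  -0.1 -99.5] 0.0283128420832158 [-0.4  0.2 -0.4]
```

View pics/c17.png

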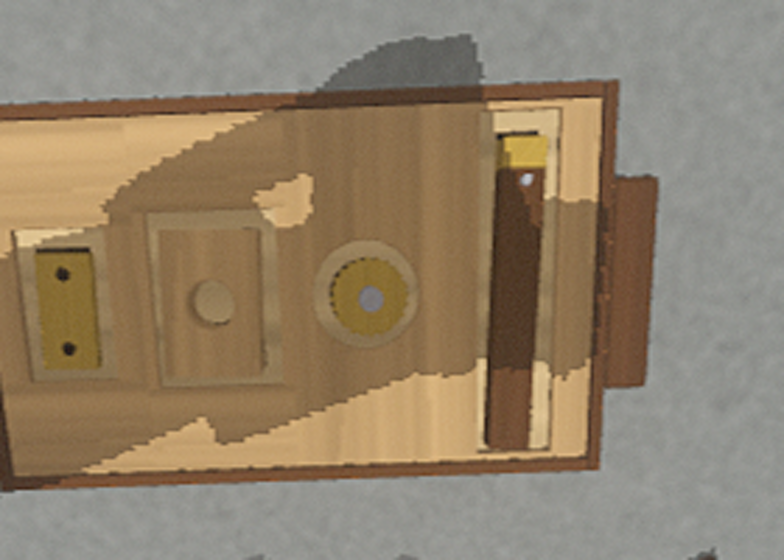

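View pics/top2.png

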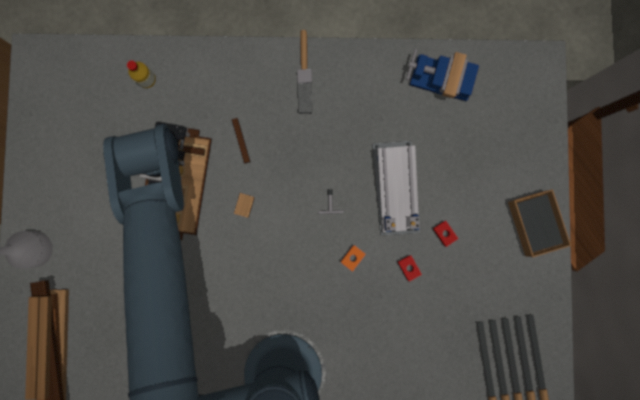

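All four parts lie flat in their own recesses (c17), and the blank and plain bar are unmoved in the top view: (244,206) and (241,141). A final numerical check, then I hand in.

```bash
python3 - <<'E'
from look import *
from rig import sign_off
s,im=load("w24")
c=lambda x,y:[(x+.5)/2.8-.5+200,(y+.5)/2.8-.5+30]
u=np.array([np.cos(np.radians(-9.4)),np.sin(np.radians(-9.4))])
pk=dict(wear=(.4245,.3235),stock=(.489,.315),screw=(.5555,.306),stem=(.620,.297))
ob=dict(wear=((66,312),.012),stock=((213,303),.030),screw=((371,299),.038))
for k,(p,z) in ob.items():
    P=ray("wrist",[c(*p)],z,s)[0]; print(k,P.round(4),np.hypot(*(P[:2]-pk[k])).round(4))
q=ray("wrist",[c(500,137),c(548,137),c(528,449),c(486,446)],.022,s); P=q.mean(0);print("stem",P.round(4),np.hypot(*(P[:2]-pk["stem"])).round(4))
a=cv2.imread("pics/top0.png");b=cv2.imread("pics/top2.png")
for n,(x0,y0,x1,y1) in dict(bar=(225,110,258,170),blank=(230,188,258,222)).items():
    r=[]
    for i in (a,b):
        h=cv2.cvtColor(i,cv2.COLOR_BGR2HSV)[y0:y1,x0:x1]; m=cv2.moments(cv2.inRange(h,(0,70,0),(30,255,255)),True); r.append((m["m10"]/m["m00"],m["m01"]/m["m00"]))
    print(n,np.subtract(r[1],r[0]).round(2),"px")
print(np.abs(sense()["joint_velocities"]).max()); sign_off()
E
```

```text
wear [0.4254 0.3214 0.012 ] 0.0022
stock [0.4923 0.3152 0.03  ] 0.0033
screw [0.5568 0.3065 0.038 ] 0.0014
stem [0.6173 0.2952 0.022 ] 0.0032
bar [0.03 0.11] px
blank [-0.01  0.02] px
0.003566325154032862
the job is handed in; nothing more can be done
```

I pushed the jammed stock up the chute until it was clear of the keepers, lifted it out, and laid it in its recess. The stem, wear bar and thumbscrew (stud up) then went into theirs. I handed the job in at about 36 s of the 128 s allowed.

My last wrist picture showed all four parts flat in their own recesses, with the gripper raised and holding nothing:

| Part | Distance from recess centre (limit 12 mm) |
|---|---|
| Stock | 3.3 mm |
| Stem | 3.2 mm |
| Thumbscrew | 1.4 mm |
| Wear bar | 2.2 mm |

The unbored block and plain bar had shifted by 0.1 px or less in the top view, so they did not move. No check failed. The pocket positions from different views disagreed by only 2–3 mm, and I judged heights and uprightness by eye from the pictures rather than measuring them.

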